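# Clamp a syringe into a syringe pump with its knurled thumbscrew

### The arm

A 6-joint arm with a two-finger parallel gripper is mounted at the origin on the work surface. World frame = base frame: x ahead of the robot, y to its left, z up, the work surface at z = 0. Lengths are in m, angles in rad, forces in N, time in s.
With the tool pointing down it reaches from about 0.425 to 0.95 m from the base axis. Payload 3.5 kg.
Tool frame: the origin (TCP) lies at the very end of the fingers, on their centre line; the grasp point (between the pads) lies 19 mm behind it; z points along the fingers, y is the direction in which the jaws open and shut (so a half turn about z gives the same grasp; the last joint's range is limited). The gripper opens to 85 mm and grips with 20 to 120 N. Pads are 22 mm wide; open, the fingers measure 114 mm over their backs; the gripper's body (76 mm by 85 mm) begins 54 mm behind the grasp point. The pads swing forward as they close: fully open they stand 13 mm farther back than shut.
Start: joints at [1, 0.286, 1.577, -0, 1.279, -0.15], TCP at [0.276, 0.616, 0.231] pointing down, gripper open.
Joint ranges: [-2.77, 2.77], [-0.9, 2.22], [0.21, 2.48], [-1.53, 4.67], [0.24, 2.81], [-2.84, 2.84]. Speed limits (rad/s): [2.79, 2.79, 3.14, 3.14, 3.14, 3.14].

### API

Orientations are given as a unit quaternion [x, y, z, w].
In Python, from plant import get_state, read_camera, get_calibration, ticket, search_frame, cut_out, pinpoint gives the robot as it stands.
- The arm moves only by the tool move_arm, never from a script. Its argument "plan" is a list that holds one entry, the list of rows, each a list of 7 numbers: the turn, a rotation vector about the tool's x, y, z in degrees, then the shift along the tool's x, y, z in m, then the finger opening in m, from 0 to 0.0854. In form: [[[ax, ay, az, x, y, z, hand], ...]]. A call has exactly 5 rows; each row is the pose to reach, as a shift and turn from the pose measured when the call began, along the tool's axes at that moment; what a row does not reach only later rows make up. A row lasts 1/8 s, in which the tool goes at most 62.5 mm and 10.7 degrees, less where a joint would pass 70% of its speed; a pose out of reach is approached as far as the arm can. A call with a gripper value outside its range is refused whole. The fingers move at their own pace and stop on an object; "force" is the grip in N (left out, the last holds). Time passes only in rows, so rows that repeat a pose let the fingers close, or fill a call up. It gives the time, the measured TCP pose, the force and the opening at its end, in the units of the state.
- get_state(): the state, without advancing time (a new reading comes with each control period).
- read_camera(name): name is "scene" or "top" or "wrist"; returns the picture (480x640x3 uint8, red, green, blue); there is no depth.
- get_calibration(name): a dict with "mtx" (3x3 intrinsics, pixels), "extrinsics" (4x4, takes a point from camera to world coordinates); the wrist camera has in their place "hand_eye" (4x4, takes a point from camera to tool coordinates, whose origin is the TCP and whose axes are the flange's). Camera axes: x right, y up, looking along -z (the intrinsics and any distortion apply to the point x, -y, -z); pixel columns grow to the right and rows downward; lengths in m; the calibration is good to about 2 mm. The wrist camera is an equidistant fisheye: a pixel r from the principal point sees the ray r / f radians off the axis. A picture is of the moment at which its call begins: read the wrist's pose just before it. get_calibration takes no time and is no camera call.
- ticket.sign_off(): hands the job in, once; it reports no verdict.
Trained networks look in the newest picture that a camera, given by its name, has taken for a name from the list of things; names that differ only in an ending like _2 or _b are one class to them, and where a whole thing is asked for, a point or a joint stands for the part that bears it (a point fixed in the world has none). Each returns a list of dicts, best first, with "p" (0 to 1); they miss things now and then, are a little off and sometimes report something else, mostly with a low value. They report only what shows in the picture. A call takes as long as a camera call. They do not tell look-alikes from the thing itself.
- search_frame(camera, query): "centre" ([column, row] in pixels, amid what is visible of it).
- cut_out(camera, query): "pixels" (480x640 bool, what is visible of it) and "centre" ([column, row] in pixels, amid what is visible of it).
- pinpoint(camera, query): "centre" ([column, row] in pixels: a listed point, or the origin of a listed thing).
The state is a dict: "time": time; "qpos": joint angles; "dq": joint speeds; "joint_efforts": joint torques, N m; "eef_pos": TCP position; "tcp_rot": TCP orientation; "contact_force": force on the tool from outside, world axes, zero at the start; "wrist_torque": the same for the moment, N m; "opening": opening from 0.0 (shut) to 1.0 (fully open).
Only numpy, scipy, OpenCV 4.12 (cv2) and the standard library are available. Lean on these libraries where they do the work, as an engineer would, in place of code of your own. Each camera call takes 0.05 s, during which the arm holds its last target.

### The job

Load the large syringe from the tray into the syringe pump: lay its barrel in the two V saddles with the finger flange down in its slot and the nozzle pointing away from the pusher. Swing the clamp arm over the barrel up to its stop, then turn the knurled thumbscrew clockwise until it seats - its foot firm on the barrel and its shoulder down on the arm - stopping as the resistance rises: overtightening cracks the barrel. Let go of everything and leave the other things on the tray and the counter where they are.

Things in the scene. Friction and masses are not known exactly. Their poses are not given: they have to be found in the camera images.
- pump: bench syringe pump, fixed: white box 170 (x) x 290 (y) x 75 mm high, aluminium deck on top, keypad on its -x face. Origin: centre of its underside; z up. On the deck from -y to +y: black pusher carriage (parked, y -122 to -102, top 137 mm above the counter), flange slot (y -35 to -26), clamp saddle (y -26 to -2), free gap for the fingers (y -2 to +60), front saddle (y +60 to +76)
- cradle (a point): where barrel_mid must come: on the axis of a seated large syringe (parallel to pump y), 115 mm above the counter, 40 above the deck, at pump x 0, y +26, with the flange mid-slot. Axes as the pump's. Saddles: black 90 degree Vs, 52 mm wide overall, 36 mm wide at the mouth. Low guide rods at pump x -78 to -38, under 92 mm high
- flange_slot (a point): middle of the slot for the syringe's flange, at barrel-axis height (115 mm above the counter), pump x 0, y -30.5. The slot is 9 mm wide along y, between the clamp saddle and two black ears (y -41 to -35) that stand 12 to 24 mm either side of the axis, up to 3 mm above it. Axes as the pump's
- syringe: large 50 ml syringe, loose on the tray, 70 g: translucent barrel 29 mm diameter, 110 mm long; flange 46 mm wide (level), 29 high, 3 thick; white plunger sticking out 44 mm behind the flange; nozzle 8 mm diameter, 15 long. Lies level along its own y: nozzle to +y, plunger to -y. Origin: on its underside, under the flange's front face, where the barrel begins; z up
- barrel_mid (a point): midpoint of the large syringe's barrel, on its axis, 55 mm ahead of the flange's front face and 14.5 mm above its underside; axes as the syringe's
- clamp_arm (a joint): angle of the clamp arm about its upright pivot, rad: 0 = closed on its stop, arm pointing to pump -x, thumbscrew over the barrel axis and the clamp saddle; grows anticlockwise seen from above; at 1.57 the arm points to pump -y. Pivot friction 0.04 N m, stays where it is left. Aluminium bar 16 mm wide, 14 thick, its top 161 mm above the counter
- clamp_pivot (a point): top of the clamp arm's pivot, on its axis, at pump x +45, y -14, 161 mm above the counter; the thumbscrew's axis is 45 mm from it. Axes as the pump's. Only the thumbscrew stands higher than this on the pump
- screw_head (a point): centre of the thumbscrew's knurled steel head, on its upright axis, at the end of the clamp arm: 32 mm diameter, 18 mm high (9 up, 9 down from this point). A shoulder under it, 17 mm in diameter, seats on the arm at the end; the head stays 10 mm or more above the arm. Right-hand thread, two-start, 8 mm a turn: clockwise from above tightens and lowers it. The arm carries it round. It stays as it is left
- thumbscrew: the thumbscrew with its white nylon foot (22 mm disc). Origin: on its axis, 41 mm below screw_head. From the start it turns freely (0.04 N m) by at least 2 rad, up to 5 (varies), the foot meeting the barrel on the way, hardly felt; then the shoulder seats on the arm and the torque climbs about 1.2 N m per rad: seated at 0.1 to 0.25 N m; near 0.5, or with a jerk, the barrel cracks (50 N)
- tray: steel tray, fixed, 190 x 270 mm, walls 16 mm high and 3 mm thick, floor 3 mm above the counter. Origin: centre of its underside
- small_syringe: 10 ml syringe, 17 mm diameter, on the tray; not to be used. Origin on its underside at the flange
- gallipot: small steel bowl, 56 mm diameter, 30 mm high, on the tray. Origin: centre of its underside
- tube_rack: white rack of blue-capped tubes, 66 x 136 mm, 114 mm high, beyond the pump and the tray. Origin: centre of its underside
- canister: white wipes canister with a blue lid, 96 mm diameter, 165 mm high. Origin: centre of its underside
- saline: clear bottle, 64 mm diameter, 140 mm high. Origin: centre of its underside
- specimen_cup: small white cup with a green lid, 56 mm diameter, 60 mm high, in front of the robot. Origin: centre of its underside
Not all that is in view belongs to the job. Leave any orange look-alike of the syringe alone.

How it is judged:
By the outcome, as a careful person would: the job done as asked, in the order asked, and still so for the second after the job is handed in, with the robot touching nothing.
It also fails if it takes over 72 s, if anything falls off the work surface, if the arm or the gripper's body presses on something with over 40 N, if the wrist force passes 120 N, or if a joint passes its speed limit or range.

## Working session

There is one attempt and no reset: what is moved stays moved. The work goes in short steps, Python scripts to look and compute and a tool call to move; the robot and the scene stay as the last step left them, time stands still between calls to the robot, and variables do not carry over. Pictures are saved under pics/ and viewed, and the job is handed in when it is done.

Besides the shell and the picture viewer there is one more tool, called after "Request:" by a JSON object that holds its "op" and its "data", one argument or row to a line. move_arm: Moves the arm, as the interface text tells. Its arguments: {"type":"object","properties":{"plan":{"type":"array","items":{"type":"array","items":{"type":"array","items":{"type":"number"}}}},"force":{"type":"number"}},"required":["plan"]}

```bash
ls; mkdir -p pics; cat > h.py <<'E'
import numpy as np, cv2
from plant import get_state, read_camera, get_calibration, ticket, search_frame, cut_out, pinpoint
from scipy.spatial.transform import Rotation as R
def save(n,im): cv2.imwrite('pics/'+n+'.png',cv2.cvtColor(im,cv2.COLOR_RGB2BGR))
def T_tool(s):
    T=np.eye(4);T[:3,:3]=R.from_quat(s['tcp_rot']).as_matrix();T[:3,3]=s['eef_pos'];return T
def ray(cam,px,s=None):
    c=get_calibration(cam);K=np.array(c['mtx'])
    if cam=='wrist':
        d=np.array([(px[0]-K[0,2])/K[0,0],(px[1]-K[1,2])/K[1,1]]);th=np.hypot(*d)
        u=d/max(th,1e-9);v=np.array([u[0]*np.sin(th),-u[1]*np.sin(th),-np.cos(th)])
        E=T_tool(s)@np.array(c['hand_eye'])
    else:
        dist=c.get('dist',c.get('distortion'))
        p=cv2.undistortPoints(np.array([[px]],float),K,None if dist is None else np.array(dist))[0,0]
        v=np.array([p[0],-p[1],-1]);E=np.array(c['extrinsics'])
    v=E[:3,:3]@v;return E[:3,3],v/np.linalg.norm(v)
def atz(cam,px,z,s=None):
    o,v=ray(cam,px,s);return o+v*(z-o[2])/v[2]
def tri(rs):
    A=np.zeros((3,3));b=np.zeros(3)
    for o,v in rs:
        P=np.eye(3)-np.outer(v,v);A+=P;b+=P@o
    x=np.linalg.solve(A,b);return x,[np.linalg.norm((np.eye(3)-np.outer(v,v))@(x-o)) for o,v in rs]
def proj(cam,X,s=None):
    c=get_calibration(cam);K=np.array(c['mtx'])
    E=np.array(c['extrinsics']) if cam!='wrist' else T_tool(s)@np.array(c['hand_eye'])
    p=np.linalg.inv(E)@np.r_[X,1];p=np.array([p[0],-p[1],-p[2]])
    if cam=='wrist':
        th=np.arctan2(np.hypot(p[0],p[1]),p[2]);u=p[:2]/np.hypot(p[0],p[1])*th
    else: u=p[:2]/p[2]
    return np.array([K[0,0]*u[0]+K[0,2],K[1,1]*u[1]+K[1,2]])
E
python3 - <<'E'
from h import *
s=get_state();print(s)
for c in ['scene','top','wrist']:
    k=get_calibration(c);print(c,k)
    save(c+'0',read_camera(c))
E
```

```text
pics
{'time': 0.0, 'qpos': array([ 9.99960673e-01,  2.87193351e-01,  1.57817854e+00, -1.26149957e-07,
        1.27859796e+00, -1.49984975e-01]), 'dq': array([-0.00164116, -0.00104945,  0.0004282 ,  0.00017476,  0.00062409,
        0.00051058]), 'joint_efforts': array([-8.84798283e-06, -4.05963814e+01, -2.92636800e+01, -1.29657524e-04,
        5.79869054e-03, -1.68544295e-05]), 'eef_pos': array([0.27536703, 0.61555747, 0.22992788]), 'tcp_rot': array([ 2.08875711e-01,  9.77941473e-01, -1.11225558e-03, -4.19112759e-04]), 'contact_force': array([ 0.33528153,  0.11902538, -0.30726611]), 'wrist_torque': array([ 0.04731107,  0.00326671, -0.04028314]), 'opening': 0.9964436076314368}
scene {'mtx': array([[536.9566557 ,   0.        , 319.37226493],
       [  0.        , 536.9566557 , 237.78260297],
       [  0.        ,   0.        ,   1.        ]]), 'extrinsics': array([[-0.5280763 , -0.59909299,  0.60184965,  1.21950848],
       [ 0.84911905, -0.38211246,  0.36467371,  0.49119626],
       [ 0.01150079,  0.70361755,  0.7104858 ,  0.92123348],
       [ 0.        ,  0.        ,  0.        ,  1.
[... 262 characters left out ...]
[-0.99943127, -0.0279939 , -0.01880079,  0.05621325],
       [-0.02122334,  0.08891957,  0.99581267,  1.39314525],
       [ 0.        ,  0.        ,  0.        ,  1.        ]])}
wrist {'mtx': array([[371.64829954,   0.        , 318.2539282 ],
       [  0.        , 371.64829954, 235.60774922],
       [  0.        ,   0.        ,   1.        ]]), 'hand_eye': array([[-3.02731000e-04,  9.63004438e-01,  2.69485362e-01,
         6.71761889e-02],
       [ 9.99999954e-01,  2.94201217e-04,  7.20406767e-05,
        -3.66369042e-04],
       [-9.90743035e-06,  2.69485372e-01, -9.63004483e-01,
        -1.42117316e-01],
       [ 0.00000000e+00,  0.00000000e+00,  0.00000000e+00,
         1.00000000e+00]])}
```

View pics/scene0.png

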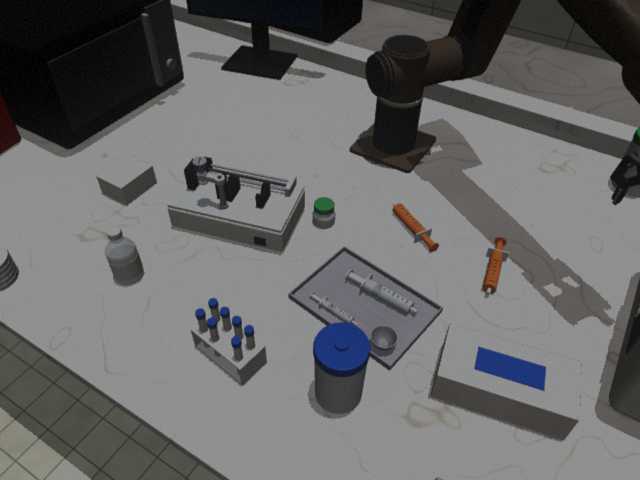

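View pics/top0.png

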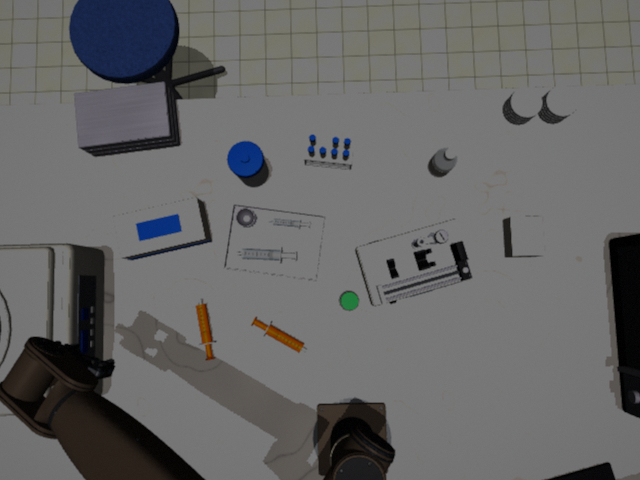

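View pics/wrist0.png

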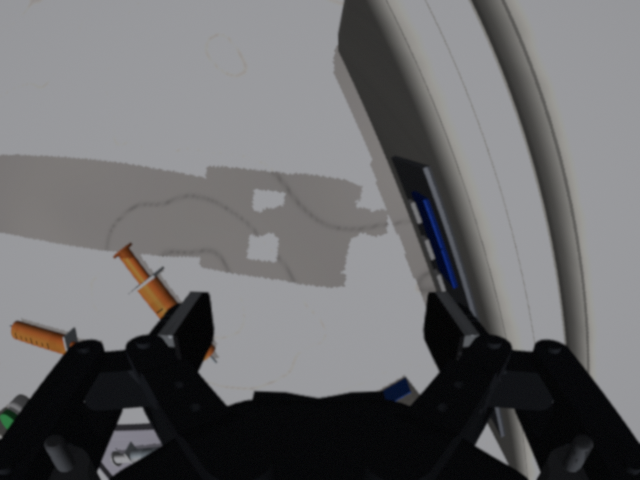

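```bash
python3 - <<'E'
from h import *
for c in ['scene','top']:
  for q in ['syringe','barrel_mid','pump','cradle','flange_slot','clamp_pivot','screw_head','tray','thumbscrew','small_syringe']:
    r=pinpoint(c,q);print(c,q,[(np.round(d['centre'],1).tolist(),round(d['p'],2)) for d in r[:3]])
print(get_state()['time'])
E
```

```text
scene syringe [([493.7, 260.2], 0.97), ([365.3, 288.4], 0.8), ([422.4, 235.6], 0.69)]
scene barrel_mid [([406.1, 221.6], 0.92), ([491.5, 271.2], 0.79), ([388.8, 296.0], 0.62)]
scene pump [([236.4, 218.9], 0.63)]
scene cradle [([245.7, 183.7], 0.57)]
scene flange_slot [([224.4, 179.3], 0.84), ([199.5, 174.9], 0.63), ([389.6, 295.6], 0.41)]
scene clamp_pivot [([217.1, 177.7], 0.91), ([200.5, 176.0], 0.47), ([325.6, 309.7], 0.38)]
scene screw_head [([197.2, 161.6], 0.7), ([364.9, 301.1], 0.17)]
scene tray [([363.6, 302.9], 0.77), ([130.7, 272.7], 0.68)]
scene thumbscrew [([202.9, 175.3], 0.53), ([380.1, 346.1], 0.2)]
scene small_syringe [([321.4, 308.0], 0.64)]
top syringe [([280.3, 254.1], 0.65), ([269.8, 325.3], 0.65), ([206.8, 342.7], 0.58)]
top barrel_mid [([285.2, 340.2], 0.9), ([260.3, 256.4], 0.8), ([203.5, 323.7], 0.62)]
top pump [([409.1, 263.3], 0.79)]
top cradle [([407.9, 262.5], 0.77), ([243.6, 218.4], 0.3)]
top flange_slot [([430.8, 258.1], 0.6)]
top clamp_pivot [([423.8, 240.5], 0.63)]
top screw_head [([444.0, 231.7], 0.59)]
top tray [([272.3, 247.3], 0.92), ([408.5, 263.8], 0.74)]
top thumbscrew [([437.5, 239.7], 0.5)]
top small_syringe [([301.6, 223.8], 0.52)]
1.15
```

Candidates in the top picture: the clear large syringe on the tray (268,255), an orange look-alike at (205,330), another orange one at (280,335), and the small syringe at (290,223). I choose the large clear one on the tray. Next I'll check it in a close crop and measure it.

```bash
python3 - <<'E'
from h import *
im=cv2.imread('pics/top0.png')
a=cv2.resize(im[200:285,220:330],None,fx=5,fy=5,interpolation=cv2.INTER_CUBIC)
b=cv2.resize(im[215:310,350:480],None,fx=5,fy=5,interpolation=cv2.INTER_CUBIC)
cv2.imwrite('pics/cropA.png',a);cv2.imwrite('pics/cropB.png',b)
im=cv2.imread('pics/scene0.png')
cv2.imwrite('pics/cropC.png',cv2.resize(im[145:255,160:315],None,fx=5,fy=5,interpolation=cv2.INTER_CUBIC))
def t(a,b):
    x,e=tri([ray('scene',a),ray('top',b)]);return np.round(x,4),np.round(e,4)
print('syr org',t((365.3,288.4),(280.3,254.1)))
print('mid',t((388.8,296),(260.3,256.4)))
print('pump',t((236.4,218.9),(409.1,263.3)))
print('cradle',t((245.7,183.7),(407.9,262.5)))
print('slot',t((224.4,179.3),(430.8,258.1)))
print('pivot',t((217.1,177.7),(423.8,240.5)))
print('screw',t((197.2,161.6),(444,231.7)))
print('tray',t((363.6,302.9),(272.3,247.3)))
print('z-plane top: mid',atz('top',(260.3,256.4),.0175),'org',atz('top',(280.3,254.1),.003),'cradle',atz('top',(407.9,262.5),.115),'slot',atz('top',(430.8,258.1),.115),'piv',atz('top',(423.8,240.5),.161),'screw',atz('top',(444,231.7),.18))
E
```

```text
syr org (array([0.5207, 0.189 , 0.0036]), array([0.0007, 0.0007]))
mid (array([0.5158, 0.2452, 0.0095]), array([0.0021, 0.0021]))
pump (array([ 0.4876, -0.1886, -0.0047]), array([0.0066, 0.0066]))
cradle (array([ 0.4809, -0.1592,  0.1183]), array([0.0004, 0.0004]))
slot (array([ 0.4898, -0.2194,  0.1116]), array([0.0021, 0.0021]))
pivot (array([ 0.5342, -0.1954,  0.1567]), array([0.0002, 0.0002]))
screw (array([ 0.5497, -0.2364,  0.1953]), array([0.003, 0.003]))
tray (array([ 0.5455,  0.2071, -0.0089]), array([0.0077, 0.0077]))
z-plane top: mid [0.51437448 0.24603922 0.0175    ] org [0.52043566 0.18970034 0.003     ] cradle [ 0.48080611 -0.15947464  0.115     ] slot [ 0.49081796 -0.22043619  0.115     ] piv [ 0.53399127 -0.19475073  0.161     ] screw [ 0.55314921 -0.24270562  0.18      ]
```

View pics/cropA.png

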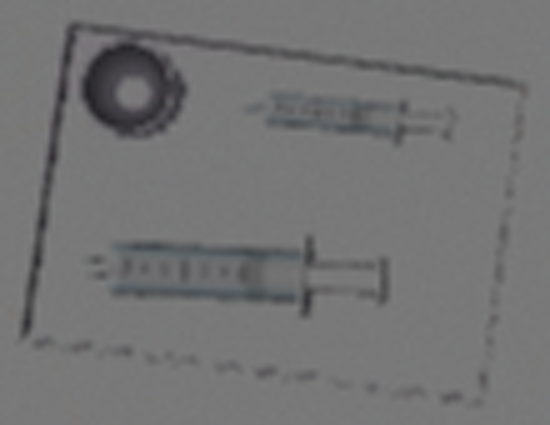

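View pics/cropB.png

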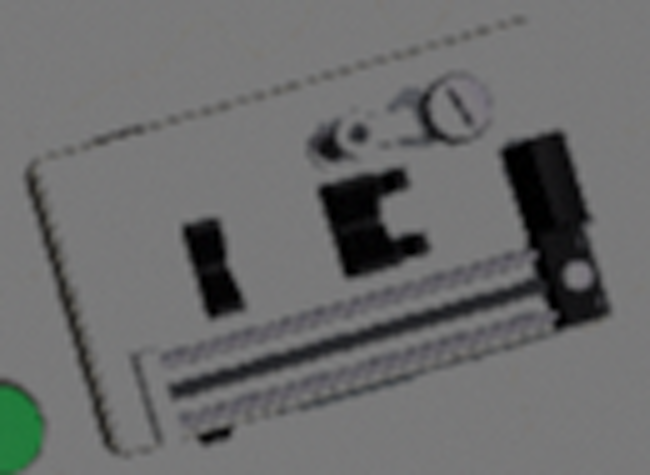

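View pics/cropC.png

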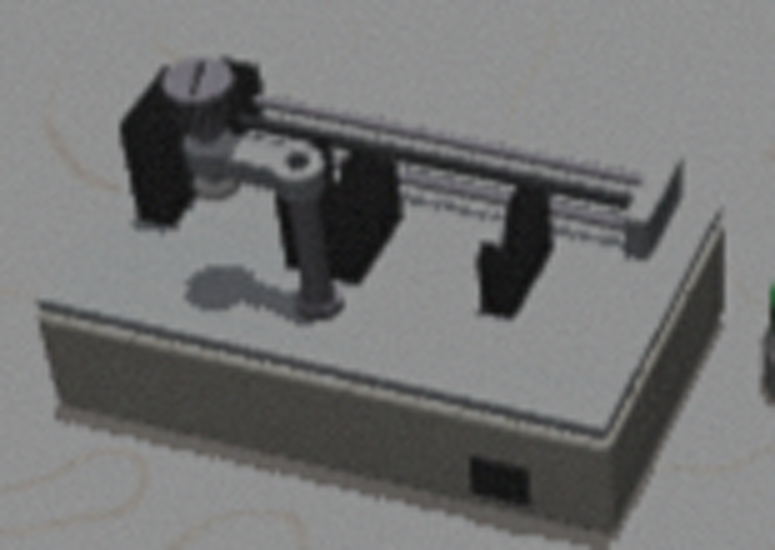

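The crop shows the large clear syringe at about crop (200,270), nozzle to the left (world +y) and plunger to the right. On the pump, the clamp arm is swung back and the screw head is at top (442,237). Now to a viewing pose above the syringe.

```bash
cat >> h.py <<'E'
def go(pos,yaw_deg,s=None):
    """tool pointing straight down, tool y axis at world angle yaw_deg -> row numbers"""
    s=s or get_state();T=T_tool(s);a=np.radians(yaw_deg)
    y=np.array([np.cos(a),np.sin(a),0]);z=np.array([0,0,-1.]);x=np.cross(y,z)
    G=np.c_[x,y,z];rv=R.from_matrix(T[:3,:3].T@G).as_rotvec(degrees=True)
    d=T[:3,:3].T@(np.array(pos)-T[:3,3]);cur=np.degrees(np.arctan2(T[1,1],T[0,1]))
    print('go turn',np.round(rv,2),'shift',np.round(d,4),'cur yaw',round(cur,2))
def st():
    s=get_state();T=T_tool(s);print('t',round(s['time'],2),'pos',np.round(s['eef_pos'],4),'yaw',round(np.degrees(np.arctan2(T[1,1],T[0,1])),2),'F',np.round(s['contact_force'],2),'M',np.round(s['wrist_torque'],3),'op',round(s['opening'],3),'q',np.round(s['qpos'],2));return s
E
python3 -c "
from h import *
st();go([.518,.235,.22],6)"
```

```text
t 1.15 pos [0.2757 0.6161 0.2313] yaw 65.89 F [0.24 1.32 0.3 ] M [ 0.007  0.058 -0.016] op 1.003 q [ 1.    0.29  1.58  0.    1.28 -0.15]
go turn [ 0.   -0.   59.89] shift [-0.3769 -0.2489  0.0113] cur yaw 65.89
```

Request:
{"op": "move_arm", "data": {
  "plan": [
    [[0,0,10,-0.06,-0.04,0.002,0.06],[0,0,20,-0.12,-0.08,0.004,0.06],[0,0,30,-0.18,-0.12,0.006,0.06],[0,0,40,-0.24,-0.16,0.008,0.06],[0,0,50,-0.3,-0.2,0.01,0.06]]
  ]
}}

```text
time: 1.78
eef_pos: [0.443, 0.3501, 0.223]
tcp_rot: [0.605, 0.796, 0.0, 0.0]
contact_force: [0.7, 0.0, -0.1]
opening: 0.698
```

```bash
python3 -c "
from h import *
st();go([.518,.235,.22],6)"
```

```text
t 1.77 pos [0.443  0.3501 0.223 ] yaw 15.58 F [ 0.67  0.04 -0.08] M [-0.004 -0.048  0.011] op 0.698 q [ 0.49  0.05  1.86 -0.    1.23  0.22]
go turn [ 0.06 -0.01  9.58] shift [-0.131   0.0413  0.003 ] cur yaw 15.58
```

Request:
{"op": "move_arm", "data": {
  "plan": [
    [[0,0,5,-0.05,0.015,0.001,0.06],[0,0,9.6,-0.1,0.03,0.002,0.06],[0,0,9.6,-0.131,0.041,0.003,0.06],[0,0,9.6,-0.131,0.041,0.003,0.06],[0,0,9.6,-0.131,0.041,0.003,0.06]]
  ]
}}

```text
time: 2.4
eef_pos: [0.5173, 0.2354, 0.22]
tcp_rot: [0.669, 0.743, 0.0, -0.0]
contact_force: [0.1, 0.5, 0.5]
opening: 0.699
```

```bash
python3 - <<'E'
from h import *
s=st();save('w1',read_camera('wrist'))
for q,z in [('syringe',.003),('barrel_mid',.0175)]:
    r=pinpoint('wrist',q)
    for d in r[:3]: print(q,np.round(d['centre'],1),round(d['p'],2),np.round(atz('wrist',d['centre'],z,s),4))
E
```

```text
t 2.4 pos [0.5173 0.2354 0.22  ] yaw 5.98 F [0.08 0.49 0.45] M [-0.001  0.019  0.002] op 0.699 q [0.25 0.06 1.85 0.   1.22 0.14]
syringe [317.2 246.4] 0.94 [0.5218 0.1914 0.003 ]
syringe [109.3  35. ] 0.93 [0.2768 0.4008 0.003 ]
syringe [126.5 191. ] 0.77 [0.3127 0.2308 0.003 ]
barrel_mid [321.1 199.2] 0.98 [0.5202 0.2424 0.0175]
barrel_mid [ 95.5 234.7] 0.85 [0.2784 0.1826 0.0175]
barrel_mid [149.5  20.9] 0.83 [0.3326 0.4085 0.0175]
```

View pics/w1.png

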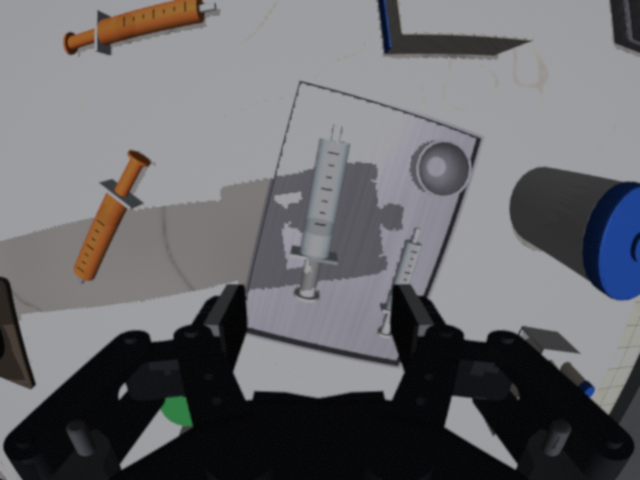

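The wrist picture shows the large clear syringe from plunger (306,296) to nozzle tip (337,127), flange at (314,255).

```bash
python3 - <<'E'
from h import *
s=st()
for n,p in [('noz',(337,128)),('barreltop',(335,140)),('flange',(314,254)),('plunger',(306,295))]:
    print(n,np.round(atz('wrist',p,.0175,s),4))
im=cv2.imread('pics/w1.png');cv2.imwrite('pics/w1c.png',cv2.resize(im[110:310,250:400],None,fx=4,fy=3,interpolation=cv2.INTER_CUBIC)[:600])
r=cut_out('wrist','syringe')
for d in r[:3]:
    m=d['pixels'];print(d['centre'],d['p'],m.sum())
    if abs(d['centre'][0]-318)<25:
        ys,xs=np.nonzero(m)
        P=np.array([atz('wrist',(x,y),.0175,s)[:2] for x,y in zip(xs,ys)])
        vx,vy,x0,y0=cv2.fitLine(P.astype(np.float32),cv2.DIST_HUBER,0,.001,.001).ravel()
        print('axis ang',np.degrees(np.arctan2(vy,vx)),x0,y0)
        for y in range(ys.min(),ys.max()+1,8):
            q=xs[ys==y];print(y,q.min(),q.max(),np.round(atz('wrist',((q.min()+q.max())/2,y),.0175,s)[:2],4))
E
```

```text
t 2.55 pos [0.517 0.236 0.22 ] yaw 6.08 F [-0.07 -0.42 -0.13] M [-0.017  0.     0.008] op 0.701 q [0.25 0.06 1.85 0.   1.22 0.14]
noz [0.5273 0.3109 0.0175]
barreltop [0.5267 0.2996 0.0175]
flange [0.5188 0.1884 0.0175]
plunger [0.5152 0.1437 0.0175]
[134.8, 24.1] 0.88 3691
[322.3, 213.3] 0.79 5010Traceback (most recent call last):
  File "<stdin>", line 11, in <module>
  File "h.py", line 19, in atz
    o,v=ray(cam,px,s);return o+v*(z-o[2])/v[2]
        ~~~^^^^^^^^^^
  File "h.py", line 8, in ray
    c=get_calibration(cam);K=np.array(c['mtx'])
ValueError: time passes only in moves, steps and waits
```

View pics/w1c.png

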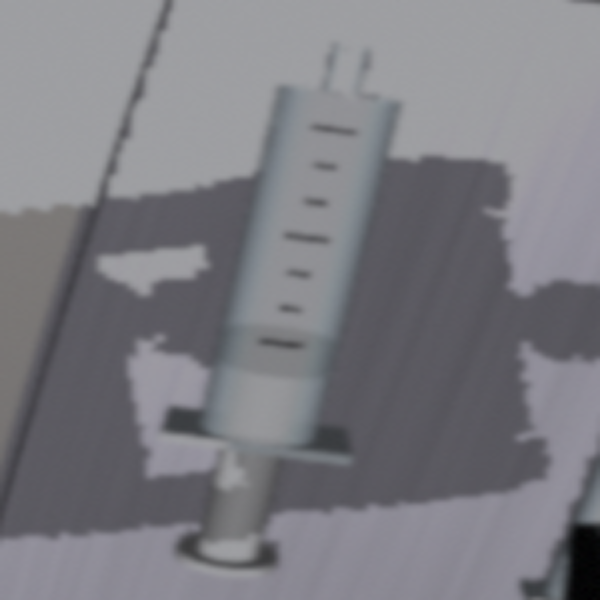

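The syringe's axis runs at 85.9° in the world, so its yaw is about -4°. barrel_mid is near (0.522, 0.243). I'll cache the calibration, then go down to grasp just behind the barrel's middle.

```bash
sed -i 's/^def save/_gc=get_calibration\n_cc={}\ndef get_calibration(n):\n    if n not in _cc: _cc[n]=_gc(n)\n    return _cc[n]\ndef save/' h.py; python3 -c "
from h import *
st();go([.5215,.240,.05],-4.1)"
```

```text
t 2.6 pos [0.5171 0.2359 0.22  ] yaw 6.07 F [0.05 0.27 0.48] M [-0.02  -0.028  0.014] op 0.698 q [0.25 0.06 1.85 0.   1.22 0.14]
go turn [ 0.05 -0.03 10.17] shift [0.0035 0.0047 0.17  ] cur yaw 6.07
```

Request:
{"op": "move_arm", "data": {
  "plan": [
    [[0,0,5,0.001,0.002,0.04,0.055],[0,0,10.2,0.003,0.004,0.09,0.055],[0,0,10.2,0.0035,0.0047,0.13,0.055],[0,0,10.2,0.0035,0.0047,0.16,0.055],[0,0,10.2,0.0035,0.0047,0.17,0.055]]
  ],
  "force": 25
}}

```text
time: 3.22
eef_pos: [0.5196, 0.2403, 0.0478]
tcp_rot: [0.732, 0.682, -0.001, -0.001]
contact_force: [0.9, -1.0, 0.4]
opening: 0.648
```

```bash
python3 - <<'E'
from h import *
s=st();go([.5215,.240,.0065],-4.1);save('w2',read_camera('wrist'))
for q,z in [('syringe',.003),('barrel_mid',.0175)]:
    r=pinpoint('wrist',q)
    for d in r[:2]: print(q,np.round(d['centre'],1),round(d['p'],2),np.round(atz('wrist',d['centre'],z,s),4))
E
```

```text
t 3.23 pos [0.5196 0.2403 0.0478] yaw -4.05 F [ 0.87 -1.01  0.36] M [ 0.019  0.018 -0.003] op 0.648 q [0.26 0.29 1.95 0.   0.91 0.33]
go turn [-0.19  0.04  0.05] shift [-0.0002  0.0021  0.0413] cur yaw -4.05
syringe [ 27.  286.2] 0.75 [0.3136 0.2329 0.003 ]
syringe [319.8 343.7] 0.67 [0.5176 0.1897 0.003 ]
barrel_mid [320.7 269.7] 0.94 [0.5216 0.2419 0.0175]
barrel_mid [ 11.3 350.8] 0.89 [0.2838 0.1856 0.0175]
```

View pics/w2.png

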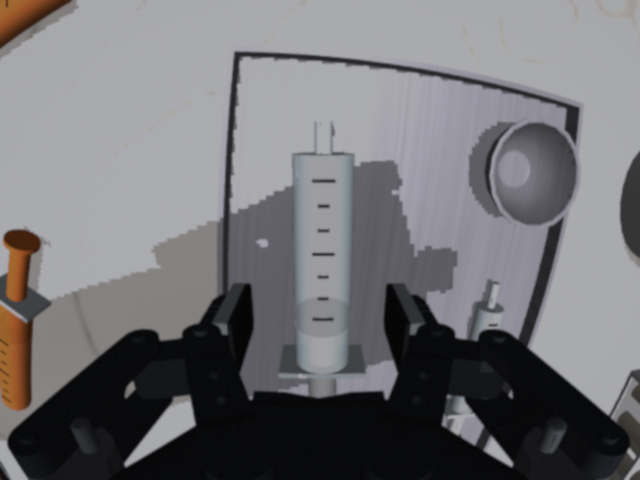

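The wrist picture shows the barrel straight between the fingers (columns 295-350), gallipot clear at (535,170). I need to know how close the left finger is to the tray wall at column 225.

```bash
python3 - <<'E'
from h import *
s=st()
print(atz('wrist',(228,200),.016,s),atz('wrist',(222,280),.016,s))
E
```

```text
t 3.38 pos [0.5217 0.2405 0.0506] yaw -4.08 F [-0.26  0.39  0.29] M [-0.05   0.028 -0.004] op 0.645 q [0.26 0.28 1.94 0.   0.91 0.33]
[0.48091584 0.2798132  0.016     ] [0.47171608 0.23799832 0.016     ]
```

Request:
{"op": "move_arm", "data": {
  "plan": [
    [[0,0,0,0,0,0.0,0.042],[0,0,0,0,0,0.015,0.042],[0,0,0,0,0,0.03,0.042],[0,0,0,0,0,0.04,0.042],[0,0,0,0,0,0.044,0.042]]
  ]
}}

```text
time: 4.0
eef_pos: [0.5209, 0.2403, 0.0051]
tcp_rot: [0.732, 0.681, -0.0, -0.0]
contact_force: [-0.1, 0.5, 0.4]
opening: 0.491
```

```bash
python3 -c "
from h import *
st()"
```

```text
t 4.0 pos [0.5209 0.2403 0.0051] yaw -4.09 F [-0.12  0.48  0.43] M [-0.037 -0.021 -0.034] op 0.491 q [0.26 0.36 1.95 0.   0.83 0.33]
```

Close now, slowly.

Request:
{"op": "move_arm", "data": {
  "plan": [
    [[0,0,0,0,0,-0.001,0.034],[0,0,0,0,0,-0.001,0.03],[0,0,0,0,0,-0.001,0.026],[0,0,0,0,0,-0.001,0.022],[0,0,0,0,0,-0.001,0.02]]
  ],
  "force": 25
}}

```text
time: 4.62
eef_pos: [0.5214, 0.2404, 0.0066]
tcp_rot: [0.732, 0.681, 0.0, -0.0]
contact_force: [0.6, 0.5, 1.2]
opening: 0.326
```

```bash
python3 - <<'E'
from h import *
s=st();save('w3',read_camera('wrist'))
E
```

```text
t 4.62 pos [0.5214 0.2404 0.0066] yaw -4.09 F [0.56 0.51 1.18] M [-0.004 -0.053 -0.055] op 0.326 q [0.26 0.36 1.95 0.   0.83 0.33]
```

View pics/w3.png

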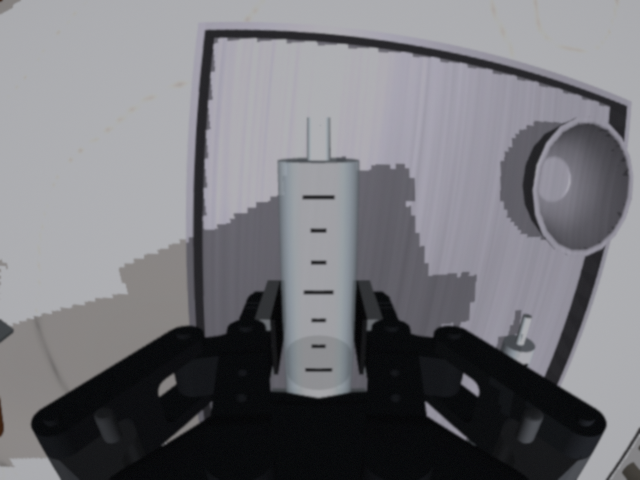

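The barrel is gripped between the pads (about 28 mm opening). Lift it.

Request:
{"op": "move_arm", "data": {
  "plan": [
    [[0,0,0,0,0,-0.01,0.02],[0,0,0,0,0,-0.04,0.02],[0,0,0,0,0,-0.08,0.02],[0,0,0,0,0,-0.12,0.02],[0,0,0,0,0,-0.16,0.02]]
  ],
  "force": 30
}}

```text
time: 5.3
eef_pos: [0.5209, 0.2402, 0.1681]
tcp_rot: [0.732, 0.681, 0.0, -0.0]
contact_force: [0.3, 0.2, -1.0]
opening: 0.328
```

```bash
python3 - <<'E'
from h import *
s=st();save('w4',read_camera('wrist'));save('s4',read_camera('scene'))
E
```

```text
t 5.3 pos [0.5209 0.2402 0.1681] yaw -4.09 F [ 0.31  0.22 -0.99] M [ 0.032 -0.046 -0.032] op 0.328 q [0.26 0.13 1.89 0.   1.13 0.33]
```

View pics/w4.png

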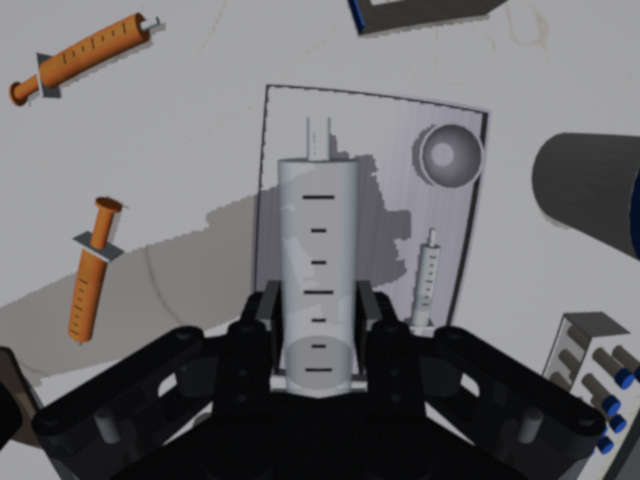

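View pics/s4.png

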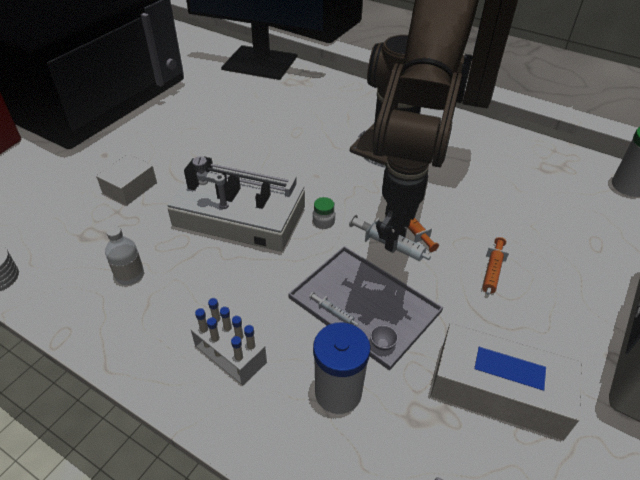

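The syringe is held level, unchanged from its pose on the tray. Next: estimate the pump pose from the top picture.

```bash
python3 - <<'E'
from h import *
s=get_state()
# barrel front in tool frame
T=T_tool(s)
o,v=ray('wrist',(318,159),s);o2=T[:3,:3].T@(o-T[:3,3]);v2=T[:3,:3].T@v
for z in (-.0254,-.0109): print('front in tool',np.round(o2+v2*(z-o2[2])/v2[2],4))
for n,p,z in [('+x+y',(356,248),.075),('-x+y',(372,306),.075),('+x-y',(455,218.6),.075),
 ('fs a',(350+200/5,215+222/5),.115),('fs b',(350+228/5,215+310/5),.115)]: print(n,np.round(atz('top',p,z)[:2],4))
# edge angle
a=atz('top',(356,248),.075);b=atz('top',(372,306),.075);c=atz('top',(455,218.6),.075)
print(np.degrees(np.arctan2(*(a-b)[[1,0]])),np.degrees(np.arctan2(*(a-c)[[1,0]]))-90,np.linalg.norm(a-b),np.linalg.norm(a-c))
go([.60,-.13,.28],12)
E
```

```text
front in tool [ 0.0596  0.0007 -0.0254]
front in tool [ 0.0587  0.0007 -0.0109]
+x+y [ 0.5264 -0.0259]
-x+y [ 0.3671 -0.064 ]
+x-y [ 0.5999 -0.3005]
fs a [ 0.4903 -0.1125]
fs b [ 0.4433 -0.1254]
13.459046135407652 14.987875264911708 0.16372899517215636 0.2842416742002332
go turn [  0.63  -0.14 -16.08] shift [-0.3645  0.1029 -0.1074] cur yaw -4.08
```

Request:
{"op": "move_arm", "data": {
  "plan": [
    [[0,0,-2,-0.02,0.005,-0.04,0.02],[0,0,-6,-0.07,0.02,-0.07,0.02],[0,0,-10,-0.13,0.036,-0.1,0.02],[0,0,-14,-0.19,0.053,-0.107,0.02],[0,0,-18,-0.25,0.07,-0.107,0.02]]
  ]
}}

```text
time: 6.02
eef_pos: [0.5741, -0.0091, 0.2799]
tcp_rot: [0.615, 0.788, 0.005, 0.004]
contact_force: [1.0, 0.2, -0.8]
opening: 0.325
```

```bash
python3 - <<'E'
from h import *
st();go([.60,-.13,.28],14)
E
```

```text
t 6.03 pos [ 0.5741 -0.0091  0.2799] yaw 14.08 F [ 1.01  0.21 -0.76] M [ 0.014 -0.012 -0.084] op 0.325 q [-0.19  0.02  1.78  0.01  1.32 -0.44]
go turn [ 0.7  -0.02  0.08] shift [-0.1236 -0.0043 -0.0002] cur yaw 14.08
```

Request:
{"op": "move_arm", "data": {
  "plan": [
    [[0,0,0,-0.03,0,0,0.02],[0.7,0,0,-0.07,-0.002,0,0.02],[0.7,0,0,-0.11,-0.004,0,0.02],[0.7,0,0,-0.124,-0.004,0,0.02],[0.7,0,0,-0.124,-0.004,0,0.02]]
  ]
}}

```text
time: 6.65
eef_pos: [0.6, -0.1305, 0.2786]
tcp_rot: [0.616, 0.788, 0.0, -0.001]
contact_force: [0.3, 0.1, -0.6]
opening: 0.324
```

```bash
python3 - <<'E'
from h import *
s=st();save('w5',read_camera('wrist'))
for q,z in [('pump',0),('cradle',.115),('flange_slot',.115),('clamp_pivot',.161),('screw_head',.183)]:
    for d in pinpoint('wrist',q)[:2]: print(q,np.round(d['centre'],1),round(d['p'],2),np.round(atz('wrist',d['centre'],z,s),4))
E
```

```text
t 6.65 pos [ 0.6    -0.1305  0.2786] yaw 14.0 F [ 0.35  0.05 -0.6 ] M [ 0.06  -0.055  0.001] op 0.324 q [-0.38  0.12  1.68  0.    1.34 -0.62]
pump [215.8 216.7] 0.85 [ 0.4884 -0.1856 -0.    ]
cradle [178.9 214.7] 0.83 [ 0.4807 -0.159   0.115 ]
flange_slot [181.  271.7] 0.85 [ 0.4899 -0.2121  0.115 ]
clamp_pivot [217.6 277.7] 0.59 [ 0.5344 -0.187   0.161 ]
screw_head [211.8 342.6] 0.63 [ 0.5415 -0.2321  0.183 ]
```

View pics/w5.png

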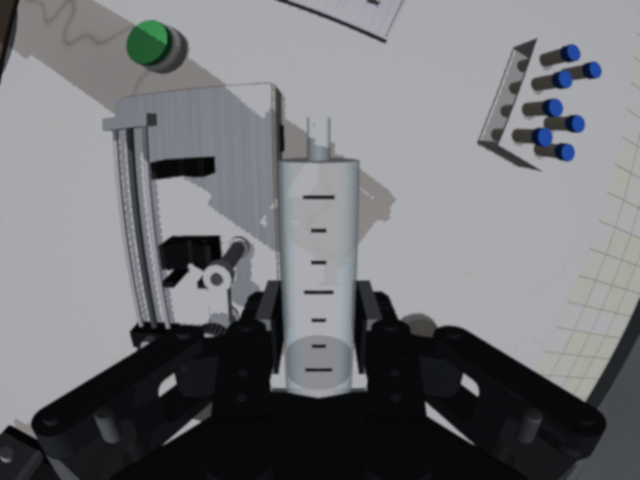

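```bash
cat > fit.py <<'E'
from h import *
from scipy.optimize import least_squares
def fit(obs,x0=(.488,-.186,.25)):
    def res(p):
        c,s_=np.cos(p[2]),np.sin(p[2]);o=[]
        for cam,st_,px,X in obs:
            W=np.array([p[0]+c*X[0]-s_*X[1],p[1]+s_*X[0]+c*X[1],X[2]])
            k=1.0 if cam=='wrist' else .7
            o+=list(k*(proj(cam,W,st_)-px))
        return o
    r=least_squares(res,x0,loss='soft_l1',f_scale=1.5);print('pump',np.round(r.x[:2],4),'yaw',round(np.degrees(r.x[2]),2))
    rr=np.array(res(r.x)).reshape(-1,2)
    for (cam,_,px,X),e in zip(obs,rr): print(cam,X,np.round(e,1))
    return r.x
P=dict(pump=(0,0,0),cradle=(0,.026,.115),slot=(0,-.0305,.115),piv=(.045,-.014,.161))
E
python3 - <<'E'
from fit import *
s={'eef_pos':np.array([.6,-.1305,.2786]),'tcp_rot':get_state()['tcp_rot']}
s=get_state()
obs=[('wrist',s,(215.8,216.7),P['pump']),('wrist',s,(178.9,214.7),P['cradle']),('wrist',s,(181,271.7),P['slot']),('wrist',s,(217.6,277.7),P['piv']),('wrist',s,(277,83),(.085,.145,.075)),
('top',None,(409.1,263.3),P['pump']),('top',None,(407.9,262.5),P['cradle']),('top',None,(430.8,258.1),P['slot']),('top',None,(423.8,240.5),P['piv']),
('top',None,(356,248),(.085,.145,.075)),('top',None,(372,306),(-.085,.145,.075)),
('scene',None,(245.7,183.7),P['cradle']),('scene',None,(224.4,179.3),P['slot']),('scene',None,(217.1,177.7),P['piv'])]
fit(obs)
im=cv2.imread('pics/w5.png');cv2.imwrite('pics/w5c.png',cv2.resize(im[70:370,90:300],None,fx=2.5,fy=2,interpolation=cv2.INTER_CUBIC))
E
```

```text
pump [ 0.4867 -0.1844] yaw 13.41
wrist (0, 0, 0) [-1.9 -1.1]
wrist (0, 0.026, 0.115) [-0.5  0.6]
wrist (0, -0.0305, 0.115) [2.9 3.1]
wrist (0.045, -0.014, 0.161) [-1.7  0.9]
wrist (0.085, 0.145, 0.075) [ 0.4 -2.1]
top (0, 0, 0) [ 0.5 -0.7]
top (0, 0.026, 0.115) [-0.1  0. ]
top (0, -0.0305, 0.115) [-1.7 -0.7]
top (0.045, -0.014, 0.161) [-2.   0.1]
top (0.085, 0.145, 0.075) [-0.6 -2.4]
top (-0.085, 0.145, 0.075) [-0.3 -0.8]
scene (0, 0.026, 0.115) [0.3 0.7]
scene (0, -0.0305, 0.115) [-0.2  0.3]
scene (0.045, -0.014, 0.161) [ 1.8 -0.3]
```

View pics/w5c.png

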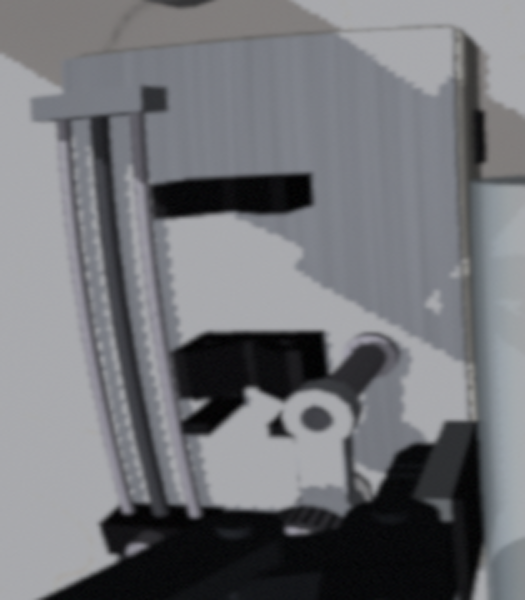

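The crop shows the saddles at crop (240,190) and (255,355), the pivot hub at (318,415) and the arm with screw behind it. Now I'll go above the cradle.

```bash
python3 - <<'E'
from h import *
st();go([.4812,-.1638,.19],13.9)
E
```

```text
t 6.95 pos [ 0.6003 -0.1292  0.2799] yaw 14.16 F [ 0.87  0.22 -0.52] M [0.015 0.02  0.076] op 0.325 q [-0.38  0.12  1.68  0.    1.34 -0.62]
go turn [ 0.01 -0.02  0.26] shift [-0.0045 -0.124   0.0899] cur yaw 14.16
```

Request:
{"op": "move_arm", "data": {
  "plan": [
    [[0,0,0.3,-0.001,-0.035,0,0.02],[0,0,0.3,-0.003,-0.08,0.01,0.02],[0,0,0.3,-0.0045,-0.115,0.04,0.02],[0,0,0.3,-0.0045,-0.124,0.075,0.02],[0,0,0.3,-0.0045,-0.124,0.09,0.02]]
  ]
}}

```text
time: 7.58
eef_pos: [0.4798, -0.1629, 0.1881]
tcp_rot: [0.617, 0.787, 0.0, -0.001]
contact_force: [0.5, -0.8, -1.0]
opening: 0.326
```

```bash
python3 - <<'E'
from h import *
s=st();save('w6',read_camera('wrist'));save('s6',read_camera('scene'));save('t6',read_camera('top'))
for c in ['wrist','scene','top']:
  for q,z in [('pump',0),('cradle',.115),('flange_slot',.115),('clamp_pivot',.161),('screw_head',.183),('syringe',.188),('barrel_mid',.2025)]:
    for d in pinpoint(c,q)[:2]: print(c,q,np.round(d['centre'],1),round(d['p'],2),np.round(atz(c,d['centre'],z,s),4))
E
```

```text
t 7.58 pos [ 0.4798 -0.1629  0.1881] yaw 13.86 F [ 0.51 -0.81 -1.  ] M [ 0.033 -0.025  0.036] op 0.326 q [-0.53 -0.05  2.02  0.    1.17 -0.77]
wrist clamp_pivot [401.7 338.5] 0.92 [ 0.5327 -0.1883  0.161 ]
wrist syringe [318.5 388.3] 0.73 [ 0.492  -0.2098  0.188 ]
wrist barrel_mid [318.2 308. ] 0.66 [ 0.4797 -0.1601  0.2025]
scene pump [237.  218.4] 0.85 [ 0.4919 -0.1911  0.    ]
scene cradle [244.  183.9] 0.88 [ 0.4807 -0.1651  0.115 ]
scene flange_slot [202.4 178.2] 0.44 [ 0.5169 -0.2606  0.115 ]
scene clamp_pivot [220.1 176.7] 0.72 [ 0.5316 -0.188   0.161 ]
scene clamp_pivot [363.5 302. ] 0.31 [0.6701 0.2525 0.161 ]
scene screw_head [203.3 173.2] 0.59 [ 0.5619 -0.2069  0.183 ]
scene screw_head [195.6 163.7] 0.52 [ 0.5451 -0.2435  0.183 ]
scene syringe [222.4 154.8] 0.89 [ 0.4921 -0.2096  0.188 ]
scene syringe [423.3 238.6] 0.67 [0.4927 0.2847 0.188 ]
scene barrel_mid [244.  157.5] 0.83 [ 0.4885 -0.1495  0.2025]
scene barrel_mid [409.6 221. ] 0.83 [0.477  0.2463 0.2025]
top pump [411.5 265.9] 0.78 [ 0.476  -0.1888  0.    ]
top cradle [410.1 263.9] 0.74 [ 0.4769 -0.1651  0.115 ]
top cradle [255.3 175.3] 0.44 [0.7286 0.2427 0.115 ]
top clamp_pivot [422.9 243.1] 0.68 [ 0.5274 -0.1921  0.161 ]
top screw_head [442.  234.3] 0.4 [ 0.5464 -0.2366  0.183 ]
top syringe [269.  328.9] 0.93 [0.3219 0.2037 0.188 ]
top syringe [208.6 342.2] 0.79 [0.2929 0.3547 0.188 ]
top barrel_mid [284.  338.7] 0.98 [0.2985 0.1655 0.2025]
top barrel_mid [206.9 325.1] 0.79 [0.3361 0.355  0.2025]
```

View pics/w6.png

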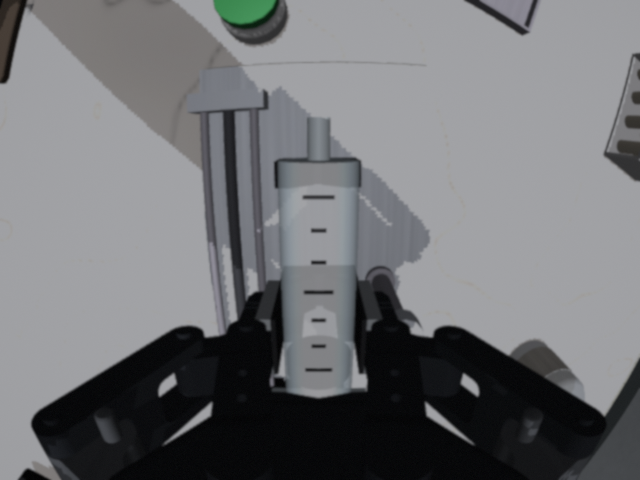

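View pics/s6.png

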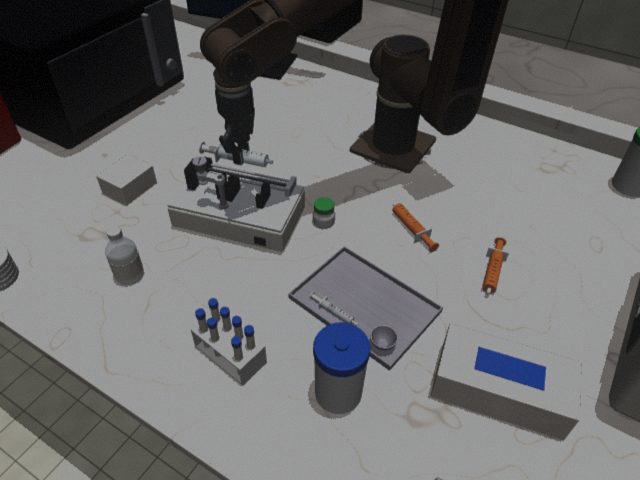

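The scene picture shows the syringe above the pump with the nozzle toward the front. In the wrist picture the front saddle shows evenly on both sides of the barrel (columns 275 and 361, rows 158-187). I'll zoom in and overlay the model.

```bash
python3 - <<'E'
from fit import *
s={'eef_pos':np.array([0.4798,-0.1629,0.1881]),'tcp_rot':np.array([.617,.787,0,-.001])}
s2=get_state();print(s2['eef_pos'])
im=cv2.imread('pics/w6.png')
big=cv2.resize(im[50:350,200:440],None,fx=2.5,fy=2,interpolation=cv2.INTER_CUBIC)
cv2.imwrite('pics/w6c.png',big)
for p in [(.4866,-.1848,13.9),(.4856,-.1855,13.9)]:
    c,d=np.cos(np.radians(p[2])),np.sin(np.radians(p[2]))
    for X in [(-.026,.06,.1125),(.026,.06,.1125),(-.026,.076,.1125),(.026,.076,.1125),(.085,.145,.075),(0,.145,.075),(.045,-.014,.161)]:
        W=np.array([p[0]+c*X[0]-d*X[1],p[1]+d*X[0]+c*X[1],X[2]]);print(X,np.round(proj('wrist',W,s2),1))
E
```

```text
[ 0.48118956 -0.1638348   0.18989794]
(-0.026, 0.06, 0.1125) [274.  183.3]
(0.026, 0.06, 0.1125) [361.2 183.1]
(-0.026, 0.076, 0.1125) [273.5 156.6]
(0.026, 0.076, 0.1125) [361.6 156.4]
(0.085, 0.145, 0.075) [438.2  60.4]
(0, 0.145, 0.075) [317.5  54.5]
(0.045, -0.014, 0.161) [401.1 333.9]
(-0.026, 0.06, 0.1125) [272.1 184. ]
(0.026, 0.06, 0.1125) [359.3 183.9]
(-0.026, 0.076, 0.1125) [271.6 157.3]
(0.026, 0.076, 0.1125) [359.7 157.1]
(0.085, 0.145, 0.075) [436.7  60.9]
(0, 0.145, 0.075) [315.8  55.1]
(0.045, -0.014, 0.161) [399.  334.6]
```

View pics/w6c.png

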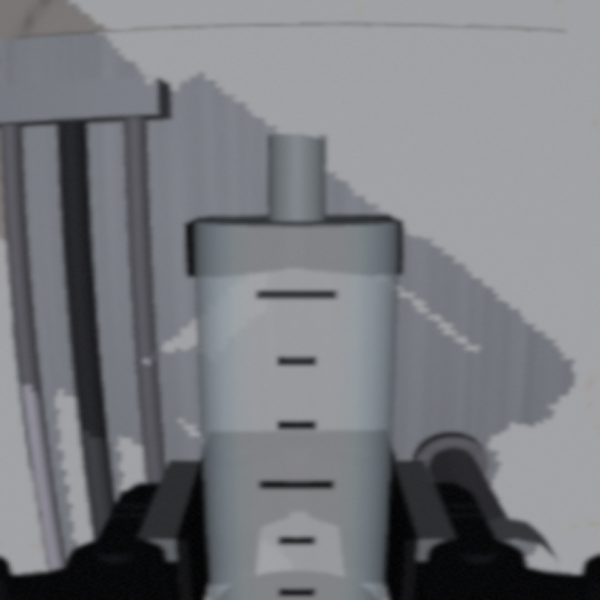

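```bash
python3 - <<'E'
from fit import *
s=st();im=read_camera('wrist');save('w7',im)
cv2.imwrite('pics/w7c.png',cv2.cvtColor(cv2.resize(im[50:350,200:440],None,fx=2.5,fy=2,interpolation=cv2.INTER_CUBIC),cv2.COLOR_RGB2BGR))
d=pinpoint('wrist','clamp_pivot')[0];print(d['centre'],d['p'])
for q in ('cradle','flange_slot','pump'): print(q,[(np.round(e['centre'],1),e['p']) for e in pinpoint('wrist',q)[:2]])
T=T_tool(s)
E
```

```text
t 8.78 pos [ 0.4812 -0.1638  0.1899] yaw 13.86 F [-0.99 -0.31 -1.21] M [0.036 0.009 0.023] op 0.32 q [-0.53 -0.05  2.02  0.    1.17 -0.77]
[399.8, 333.5] 0.7
cradle []
flange_slot []
pump [(array([317.4, 303.5]), 0.21)]
```

View pics/w7c.png

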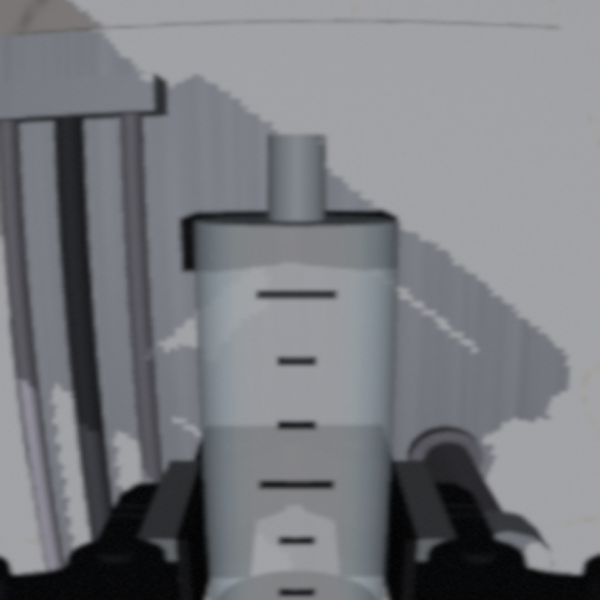

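With the arm settled, the saddle spans columns 273-359 and rows 157-185. That puts the pump at about (0.4858, -0.1854), yaw 13.9°. Now lower in stages.

```bash
python3 - <<'E'
from h import *
st();go([.4800,-.1645,.125],13.9)
E
```

```text
t 9.03 pos [ 0.4812 -0.1638  0.1899] yaw 13.86 F [ 0.29 -0.38 -0.78] M [ 0.07  -0.015 -0.068] op 0.326 q [-0.53 -0.05  2.02  0.    1.17 -0.77]
go turn [ 0.01 -0.02 -0.04] shift [-0.0004 -0.0014  0.0649] cur yaw 13.86
```

Request:
{"op": "move_arm", "data": {
  "plan": [
    [[0,0,0,-0.0004,-0.0014,0.01,0.02],[0,0,0,-0.0004,-0.0014,0.03,0.02],[0,0,0,-0.0004,-0.0014,0.05,0.02],[0,0,0,-0.0004,-0.0014,0.062,0.02],[0,0,0,-0.0004,-0.0014,0.065,0.02]]
  ]
}}

```text
time: 9.65
eef_pos: [0.4794, -0.1642, 0.1237]
tcp_rot: [0.617, 0.787, 0.0, -0.001]
contact_force: [-0.5, 0.1, -1.0]
opening: 0.327
```

```bash
python3 - <<'E'
from h import *
s=st();im=read_camera('wrist');save('w8',im);save('s8',read_camera('scene'))
cv2.imwrite('pics/s8c.png',cv2.cvtColor(cv2.resize(read_camera('scene')[110:260,150:330],None,fx=4,fy=4,interpolation=cv2.INTER_CUBIC),cv2.COLOR_RGB2BGR))
go([.4800,-.1645,.104],13.9)
E
```

```text
t 9.65 pos [ 0.4794 -0.1642  0.1237] yaw 13.86 F [-0.47  0.05 -1.02] M [-0.051  0.004  0.005] op 0.327 q [-0.53  0.03  2.07  0.    1.04 -0.77]
go turn [ 0.05  0.01 -0.04] shift [ 0.0003 -0.0003  0.0214] cur yaw 13.86
```

View pics/w8.png

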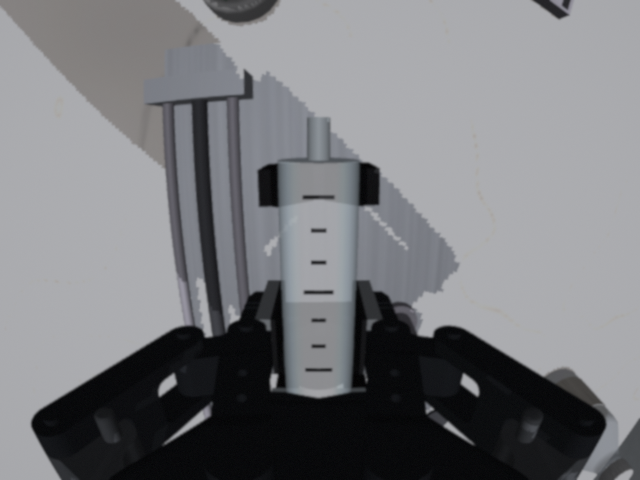

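View pics/s8c.png

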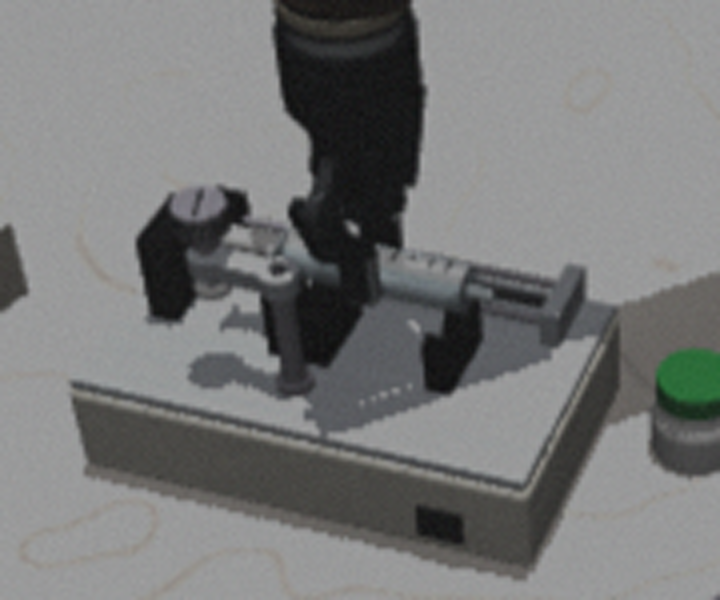

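Lateral: saddle columns 259-379, barrel 279-358, so they are centred. Check the axial position before the last descent.

```bash
python3 - <<'E'
from fit import *
s={'eef_pos':np.array([0.4794,-0.1642,0.1237]),'tcp_rot':get_state()['tcp_rot']}
T=T_tool(s)
def tool(px,z):
    o,v=ray('wrist',px,s);o2=T[:3,:3].T@(o-T[:3,3]);v2=T[:3,:3].T@v
    return np.round(o2+v2*(z-o2[2])/v2[2],4)
zt=lambda z:.1237-z
for n,p in [('sadL front',(260,165)),('sadR front',(378,165)),('sadL rear',(260,206)),('sadR rear',(378,205))]: print(n,tool(p,zt(.1125)))
print('barrel front axis level sides',tool((281,160),-.0109),tool((318,159),-.0254),'nozzle tip',tool((318,118),-.0149))
E
```

```text
sadL front [ 0.0548 -0.0236  0.0112]
sadR front [0.0548 0.0253 0.0112]
sadL rear [ 0.0374 -0.0241  0.0112]
sadR rear [0.0378 0.0258 0.0112]
barrel front axis level sides [ 0.0582 -0.0126 -0.0109] [ 0.0594  0.0004 -0.0254] nozzle tip [ 0.0728  0.0004 -0.0149]
```

Axial error is about 0.3 mm and lateral about 0.3 mm. Lower to the seat.

Request:
{"op": "move_arm", "data": {
  "plan": [
    [[0,0,0,0.0003,0.0003,0.005,0.02],[0,0,0,0.0003,0.0003,0.01,0.02],[0,0,0,0.0003,0.0003,0.014,0.02],[0,0,0,0.0003,0.0003,0.017,0.02],[0,0,0,0.0003,0.0003,0.019,0.02]]
  ]
}}

```text
time: 10.42
eef_pos: [0.4805, -0.1643, 0.1061]
tcp_rot: [0.617, 0.787, 0.0, 0.0]
contact_force: [-0.5, -0.9, -0.7]
opening: 0.327
```

```bash
python3 - <<'E'
from h import *
st()
E
```

```text
t 10.43 pos [ 0.4805 -0.1643  0.1061] yaw 13.86 F [-0.47 -0.86 -0.66] M [ 0.012 -0.013 -0.007] op 0.327 q [-0.53  0.06  2.08  0.    1.   -0.77]
```

Request:
{"op": "move_arm", "data": {
  "plan": [
    [[0,0,0,0,0,0.001,0.02],[0,0,0,0,0,0.002,0.02],[0,0,0,0,0,0.002,0.02],[0,0,0,0,0,0.0025,0.02],[0,0,0,0,0,0.003,0.02]]
  ]
}}

```text
time: 11.05
eef_pos: [0.4806, -0.1644, 0.1044]
tcp_rot: [0.616, 0.787, 0.0, 0.0]
contact_force: [-4.4, 1.7, 9.9]
opening: 0.332
```

```bash
python3 - <<'E'
from h import *
st()
E
```

```text
t 11.05 pos [ 0.4806 -0.1644  0.1044] yaw 13.88 F [-4.45  1.67  9.89] M [0.464 0.778 0.069] op 0.332 q [-0.53  0.06  2.08  0.    1.   -0.77]
```

Contact came at z 0.1044; seat height was predicted as 0.1041. Open gently.

Request:
{"op": "move_arm", "data": {
  "plan": [
    [[0,0,0,0,0,0.001,0.028],[0,0,0,0,0,0.0005,0.031],[0,0,0,0,0,0,0.035],[0,0,0,0,0,0,0.042],[0,0,0,0,0,0,0.046]]
  ]
}}

```text
time: 11.68
eef_pos: [0.4806, -0.1644, 0.1043]
tcp_rot: [0.617, 0.787, 0.0, -0.0]
contact_force: [0.2, 0.4, -0.5]
opening: 0.537
```

```bash
python3 - <<'E'
from h import *
s=st();save('w9',read_camera('wrist'))
E
```

```text
t 11.68 pos [ 0.4806 -0.1644  0.1043] yaw 13.87 F [ 0.24  0.4  -0.53] M [-0.007 -0.046  0.046] op 0.537 q [-0.53  0.06  2.08  0.    1.   -0.77]
```

View pics/w9.png

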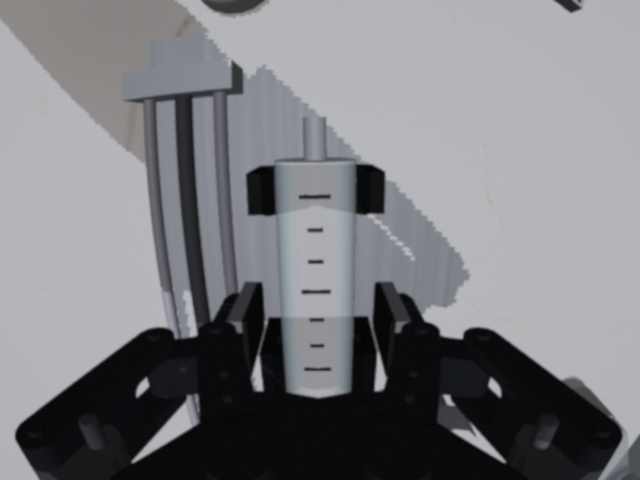

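The barrel sits central in the front saddle (275-355 within 247-384). Rise and look.

Request:
{"op": "move_arm", "data": {
  "plan": [
    [[0,0,0,0,0,-0.01,0.046],[0,0,0,0,0,-0.05,0.046],[0,0,0,0,0,-0.1,0.046],[0,0,0,0,0,-0.15,0.046],[0,0,0,0,0,-0.16,0.046]]
  ]
}}

```text
time: 12.35
eef_pos: [0.4824, -0.1655, 0.27]
tcp_rot: [0.616, 0.787, 0.001, 0.005]
contact_force: [0.0, 0.1, -0.6]
opening: 0.537
```

```bash
python3 - <<'E'
from fit import *
s=st();im=read_camera('wrist');save('w10',im)
for q,z in [('pump',0),('cradle',.115),('flange_slot',.115),('clamp_pivot',.161),('screw_head',.183),('syringe',.1005),('barrel_mid',.115)]:
    for d in pinpoint('wrist',q)[:2]: print(q,np.round(d['centre'],1),round(d['p'],2),np.round(atz('wrist',d['centre'],z,s),4))
save('s10',read_camera('scene'));c=read_camera('scene');save('s10c',cv2.resize(c[110:260,150:330],None,fx=4,fy=4,interpolation=cv2.INTER_CUBIC))
E
```

```text
t 12.35 pos [ 0.4824 -0.1655  0.27  ] yaw 13.88 F [ 0.02  0.07 -0.58] M [ 0.009  0.019 -0.017] op 0.537 q [-0.53 -0.12  1.94  0.    1.31 -0.77]
cradle [316.  264.5] 0.29 [ 0.4924 -0.2067  0.115 ]
flange_slot [311.3 274.1] 0.87 [ 0.4906 -0.2162  0.115 ]
clamp_pivot [377.5 275.7] 0.72 [ 0.5342 -0.1881  0.161 ]
screw_head [377.4 346.1] 0.73 [ 0.5451 -0.234   0.183 ]
screw_head [376.8 275.7] 0.59 [ 0.5277 -0.1805  0.183 ]
syringe [317.3 265.1] 0.55 [ 0.495  -0.2123  0.1005]
barrel_mid [312.  211.9] 0.82 [ 0.4783 -0.1631  0.115 ]
```

View pics/w10.png

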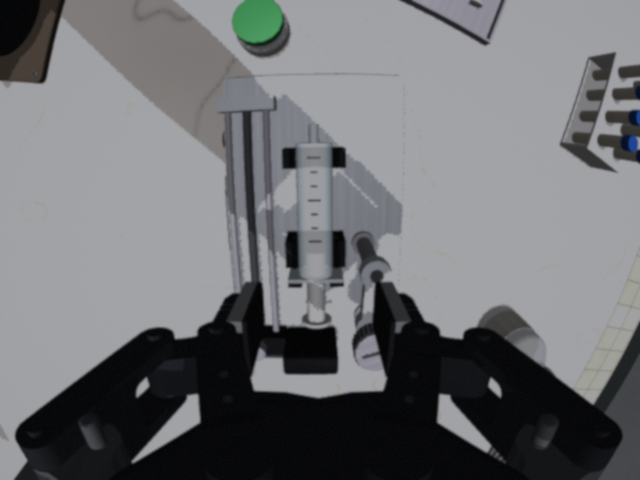

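View pics/s10c.png

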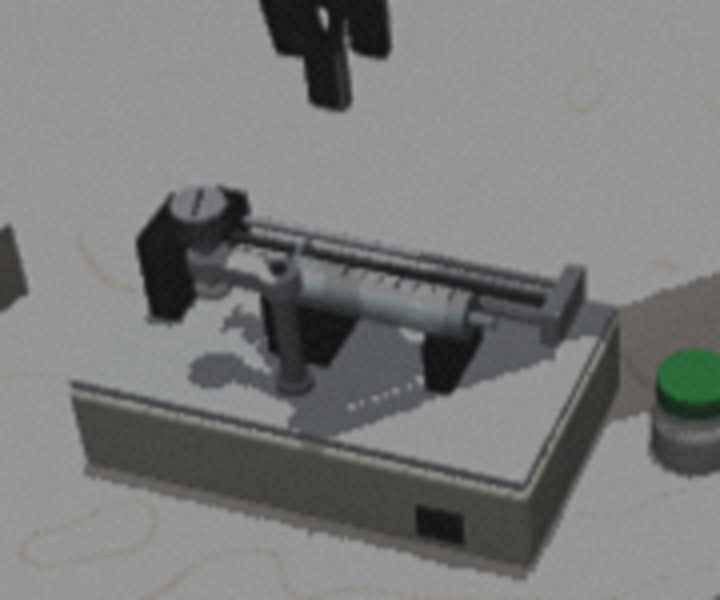

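The syringe lies in both saddles, nozzle forward; flange at about (315,278). Zoom in on the slot.

```bash
python3 - <<'E'
import cv2
im=cv2.imread('pics/w10.png');cv2.imwrite('pics/w10c.png',cv2.resize(im[215:375,260:400],None,fx=5,fy=3.7,interpolation=cv2.INTER_CUBIC))
E
```

```text
(no output)
```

View pics/w10c.png

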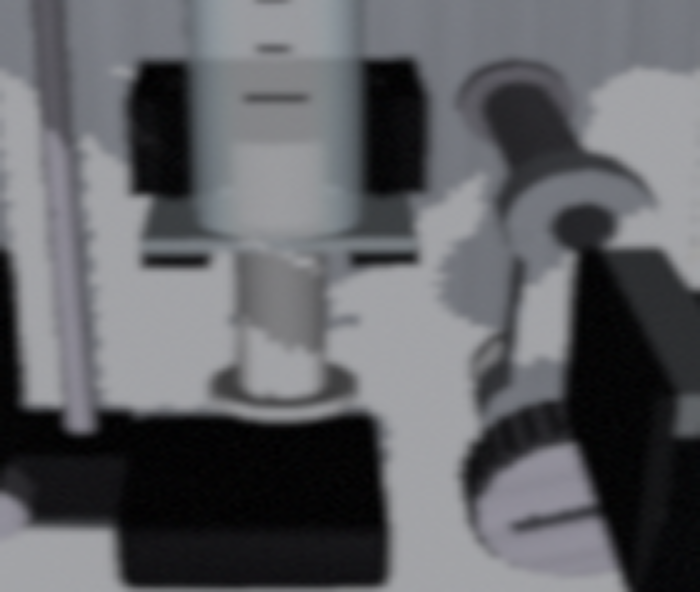

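```bash
python3 - <<'E'
from fit import *
s=get_state()
p=np.array([.4858,-.1854]);a=np.radians(13.9);Rm=np.array([[np.cos(a),-np.sin(a)],[np.sin(a),np.cos(a)]])
def pp(px,z): return np.round(Rm.T@(atz('wrist',px,z,s)[:2]-p)*1000,1)
print('flange top',pp((315.5,280.7),.1295),'sadd front',pp((315,149),.1125),'barrel front top',pp((314,143),.1295),'ear rear edge',pp((295,286.5),.118),'clampsad front',pp((315,231.5),.1125))
print('pivot',pp((376.5,276),.161))
for z in (.18,.187,.192,.197): print(z,'headtop',pp((369,353),z))
# seats
piv=p+Rm@np.array([.045,-.014]);print('piv world',piv)
E
```

```text
flange top [ -2.2 -25.2] sadd front [-2.5 77.8] barrel front top [-3.1 82.9] ear rear edge [-19.6 -35.3] clampsad front [-2.7 11.1]
pivot [41.5 -8.8]
0.18 headtop [ 36.6 -61.5]
0.187 headtop [ 35.4 -56.8]
0.192 headtop [ 34.6 -53.5]
0.197 headtop [ 33.8 -50.2]
piv world [ 0.53284543 -0.18817977]
```

Allowing for this view's offset (the ear and pivot read about 5 mm forward as well), the flange is at about pump y -30.7, i.e. mid-slot. Now look squarely at the thumbscrew head.

```bash
python3 - <<'E'
from h import *
st();go([.5438,-.2535,.27],12)
E
```

```text
t 12.85 pos [ 0.4802 -0.1642  0.263 ] yaw 13.88 F [ 0.82  0.32 -0.19] M [ 0.029  0.019 -0.013] op 0.542 q [-0.53 -0.11  1.95  0.    1.31 -0.77]
go turn [-0.09 -0.1   1.88] shift [-0.1019  0.0404 -0.0072] cur yaw 13.88
```

Request:
{"op": "move_arm", "data": {
  "plan": [
    [[0,0,1,-0.04,0.016,-0.007,0.06],[0,0,1.9,-0.08,0.032,-0.007,0.06],[0,0,1.9,-0.102,0.0404,-0.007,0.06],[0,0,1.9,-0.102,0.0404,-0.007,0.06],[0,0,1.9,-0.102,0.0404,-0.007,0.06]]
  ]
}}

```text
time: 13.48
eef_pos: [0.5434, -0.2529, 0.2692]
tcp_rot: [0.629, 0.777, -0.0, -0.002]
contact_force: [0.0, 0.1, -0.3]
opening: 0.704
```

```bash
python3 - <<'E'
from fit import *
read_camera('top');read_camera('top')
s=st();im=read_camera('wrist');save('w11',im);s2=st()
for q,z in [('clamp_pivot',.161),('screw_head',.183),('flange_slot',.115),('cradle',.115),('thumbscrew',.142)]:
    for d in pinpoint('wrist',q)[:2]: print(q,np.round(d['centre'],1),round(d['p'],2),np.round(atz('wrist',d['centre'],z,s),4))
E
```

```text
t 13.57 pos [ 0.5434 -0.2526  0.2697] yaw 12.02 F [0.72 1.55 0.58] M [0.005 0.044 0.02 ] op 0.704 q [-0.6   0.1   1.73  0.    1.32 -0.81]
t 13.62 pos [ 0.5435 -0.2527  0.2699] yaw 12.02 F [-0.13  0.5  -1.13] M [-0.036 -0.01   0.029] op 0.704 q [-0.6   0.09  1.73  0.    1.32 -0.81]
clamp_pivot [325.8 139.8] 0.87 [ 0.5355 -0.1891  0.161 ]
screw_head [321.8 211.3] 0.89 [ 0.542  -0.2332  0.183 ]
screw_head [262.8  95.1] 0.69 [ 0.4916 -0.1693  0.183 ]
flange_slot [263.3 162.5] 0.68 [ 0.4912 -0.2173  0.115 ]
thumbscrew [322.4 200.1] 0.75 [ 0.5428 -0.2331  0.142 ]
```

View pics/w11.png

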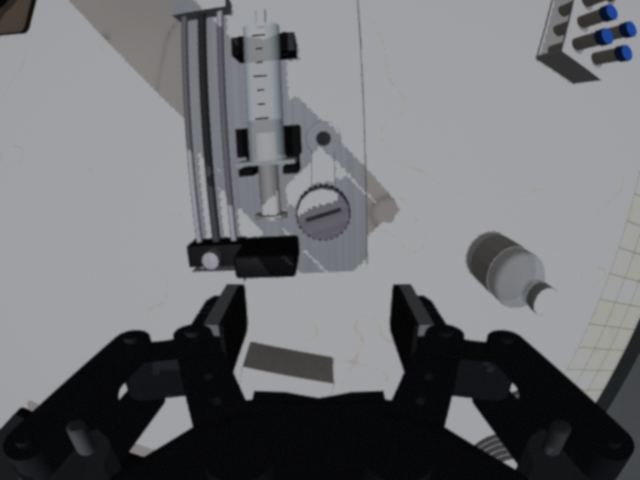

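The head is at (322,211), unobstructed, world about (0.542, -0.233); the pivot is at (323,139); the arm angle is about 1.50 rad. I'll lower open jaws around the head (caged, not gripping), jaw axis across the arm.

```bash
python3 - <<'E'
from h import *
st();go([.542,-.2335,.168],9.7)
E
```

```text
t 13.88 pos [ 0.5438 -0.2533  0.2701] yaw 11.99 F [ 0.73 -0.21 -0.07] M [-0.049 -0.005 -0.032] op 0.701 q [-0.6   0.1   1.73  0.    1.32 -0.81]
go turn [-0.08 -0.08  2.29] shift [0.0196 0.0025 0.1021] cur yaw 11.99
```

Request:
{"op": "move_arm", "data": {
  "plan": [
    [[0,0,2.3,0.012,0.0025,0.01,0.06],[0,0,2.3,0.0196,0.0025,0.03,0.06],[0,0,2.3,0.0196,0.0025,0.065,0.058],[0,0,2.3,0.0196,0.0025,0.09,0.056],[0,0,2.3,0.0196,0.0025,0.102,0.056]]
  ]
}}

```text
time: 14.5
eef_pos: [0.5407, -0.2325, 0.1651]
tcp_rot: [0.645, 0.765, -0.0, -0.003]
contact_force: [0.4, -0.6, 0.4]
opening: 0.654
```

```bash
python3 - <<'E'
from h import *
s=st();save('w12',read_camera('wrist'))
piv=np.array([.5338,-.1888])
for th,lead in [(70,.006),(50,.006),(35,.006),(20,.006),(8,.006),(0,.0)]:
    a=np.radians(th+193.9);d=np.array([np.cos(a),np.sin(a)]);tang=np.array([d[1],-d[0]]) # clockwise
    C=piv+.045*d+lead*tang;print(th,end=' ');go([C[0],C[1],.168],th-76.1,s)
E
```

```text
t 14.5 pos [ 0.5407 -0.2325  0.1651] yaw 9.74 F [ 0.38 -0.57  0.37] M [-0.019 -0.013 -0.003] op 0.654 q [-0.58  0.16  1.85  0.    1.14 -0.75]
70 go turn [-0.3  -0.21 15.84] shift [ 0.0026 -0.0175 -0.0028] cur yaw 9.74
50 go turn [-0.33 -0.15 35.84] shift [ 0.0113 -0.0306 -0.0027] cur yaw 9.74
35 go turn [-0.35 -0.11 50.84] shift [ 0.0205 -0.0381 -0.0026] cur yaw 9.74
20 go turn [-0.37 -0.07 65.83] shift [ 0.0313 -0.0429 -0.0026] cur yaw 9.74
8 go turn [-3.900e-01 -3.000e-02  7.783e+01] shift [ 0.0406 -0.0447 -0.0025] cur yaw 9.74
0 go turn [-0.4  -0.   85.83] shift [ 0.041  -0.0443 -0.0025] cur yaw 9.74
```

View pics/w12.png

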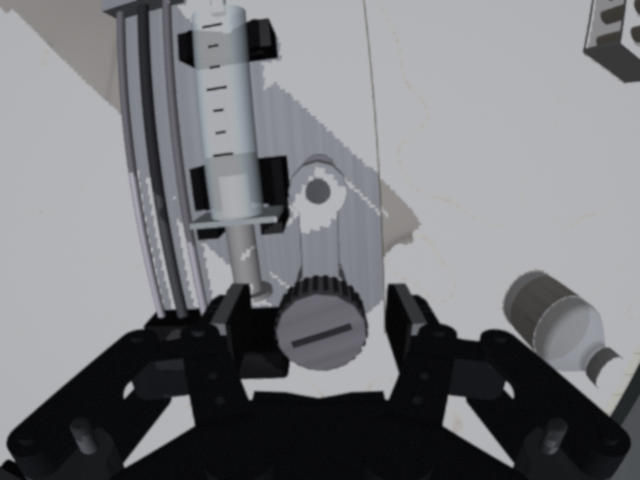

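The head is centred between the open jaws at (322,328), pivot straight ahead at (318,190). Compute the arc rows.

```bash
cat >> h.py <<'E'
def arc(ths,leads,piv=(.5338,-.1888),z=.168):
    s=st()
    for th,lead in zip(ths,leads):
        a=np.radians(th+193.9);d=np.array([np.cos(a),np.sin(a)]);tang=np.array([d[1],-d[0]])
        C=np.array(piv)+.045*d+lead*tang;print(th,end=' ');go([C[0],C[1],z],th-76.1,s)
E
python3 -c "
from h import *
arc([82,74,66,58,50],[.002,.004,.005,.005,.005])"
```

```text
t 14.55 pos [ 0.5404 -0.2324  0.1643] yaw 9.72 F [-0.75  1.06 -0.48] M [0.008 0.023 0.003] op 0.656 q [-0.58  0.17  1.85  0.    1.14 -0.75]
82 go turn [-0.32 -0.28  3.82] shift [-0.0006 -0.0042 -0.0037] cur yaw 9.72
74 go turn [-0.34 -0.26 11.82] shift [ 0.0009 -0.0123 -0.0036] cur yaw 9.72
66 go turn [-0.36 -0.23 19.82] shift [ 0.0035 -0.0191 -0.0036] cur yaw 9.72
58 go turn [-0.37 -0.21 27.82] shift [ 0.0067 -0.0246 -0.0035] cur yaw 9.72
50 go turn [-0.39 -0.18 35.82] shift [ 0.0106 -0.0296 -0.0035] cur yaw 9.72
```

Request:
{"op": "move_arm", "data": {
  "plan": [
    [[0,0,3.8,-0.0006,-0.0042,-0.0036,0.046],[-0.3,-0.2,11.8,0.001,-0.0123,-0.0036,0.046],[-0.3,-0.2,19.8,0.0035,-0.0191,-0.0036,0.046],[-0.3,-0.2,27.8,0.0067,-0.0246,-0.0035,0.046],[-0.3,-0.2,35.8,0.0106,-0.0296,-0.0035,0.046]]
  ]
}}

```text
time: 15.18
eef_pos: [0.51, -0.228, 0.1689]
tcp_rot: [0.85, 0.527, -0.0, 0.001]
contact_force: [1.2, -2.3, -1.9]
opening: 0.538
```

```bash
python3 -c "
from h import *
arc([43,36,29,22,15],[.005]*5)
save('w13',read_camera('wrist'))"
```

```text
t 15.18 pos [ 0.51   -0.228   0.1689] yaw -26.34 F [ 1.24 -2.29 -1.94] M [-0.32  -0.182 -0.068] op 0.538 q [-0.6   0.09  1.92 -0.    1.13 -0.14]
43 go turn [0.12 0.11 6.76] shift [ 0.0015 -0.0063  0.0008] cur yaw -26.34
36 go turn [ 0.13  0.1  13.76] shift [ 0.0031 -0.0116  0.0008] cur yaw -26.34
29 go turn [ 0.14  0.1  20.76] shift [ 0.0053 -0.0167  0.0008] cur yaw -26.34
22 go turn [ 0.14  0.09 27.76] shift [ 0.0082 -0.0214  0.0008] cur yaw -26.34
15 go turn [ 0.15  0.08 34.76] shift [ 0.0115 -0.0258  0.0008] cur yaw -26.34
```

View pics/w13.png

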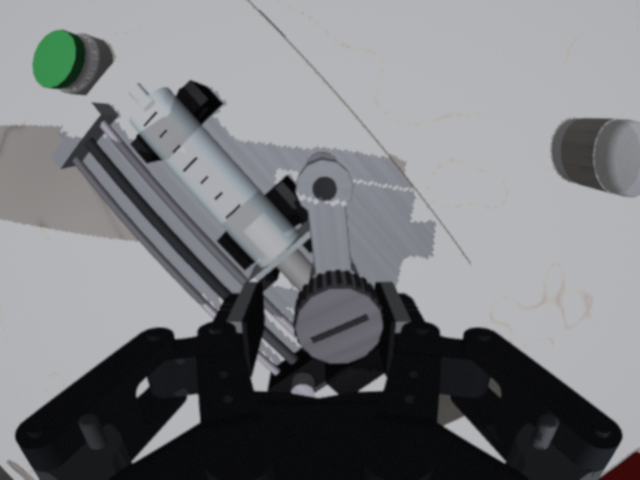

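The right pad is pushing the head round (337,318). Continue.

Request:
{"op": "move_arm", "data": {
  "plan": [
    [[0,0,6.8,0.0015,-0.0063,0.0008,0.046],[0.1,0.1,13.8,0.0031,-0.0116,0.0008,0.046],[0.1,0.1,20.8,0.0053,-0.0167,0.0008,0.046],[0.1,0.1,27.8,0.0082,-0.0214,0.0008,0.046],[0.1,0.1,34.8,0.0115,-0.0258,0.0008,0.046]]
  ]
}}

```text
time: 15.85
eef_pos: [0.4918, -0.2069, 0.169]
tcp_rot: [0.969, 0.247, 0.0, 0.002]
contact_force: [-0.7, -2.8, -1.0]
opening: 0.537
```

```bash
python3 -c "
from h import *
arc([11,8,5,3,1],[.005]*5)
save('w14',read_camera('wrist'))"
```

```text
t 15.85 pos [ 0.4918 -0.2069  0.169 ] yaw -61.4 F [-0.67 -2.76 -0.98] M [-0.518  0.118 -0.063] op 0.537 q [-0.59  0.03  1.98 -0.    1.12  0.48]
11 go turn [0.17 0.02 3.7 ] shift [ 0.001  -0.0037  0.001 ] cur yaw -61.4
8 go turn [0.17 0.02 6.7 ] shift [ 0.0015 -0.006   0.001 ] cur yaw -61.4
5 go turn [0.18 0.01 9.7 ] shift [ 0.0021 -0.0083  0.001 ] cur yaw -61.4
3 go turn [1.80e-01 1.00e-02 1.17e+01] shift [ 0.0025 -0.0098  0.001 ] cur yaw -61.4
1 go turn [1.80e-01 1.00e-02 1.37e+01] shift [ 0.003  -0.0113  0.001 ] cur yaw -61.4
```

View pics/w14.png

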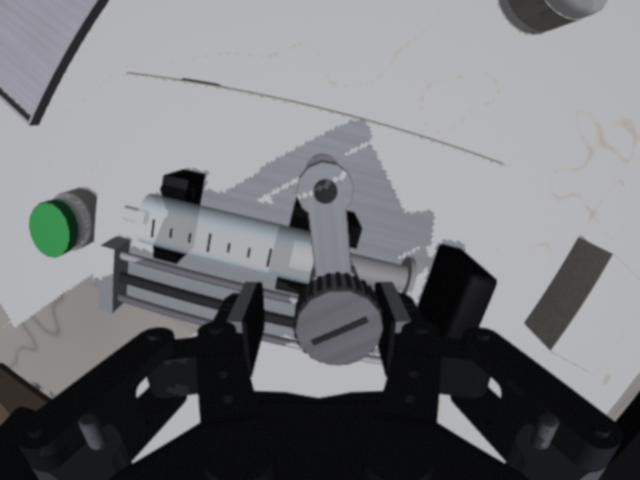

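Request:
{"op": "move_arm", "data": {
  "plan": [
    [[0,0,3.7,0.001,-0.003,0.001,0.046],[0,0,6.7,0.0015,-0.005,0.001,0.046],[0,0,9.7,0.002,-0.007,0.001,0.046],[0,0,11.7,0.0025,-0.0085,0.001,0.046],[0,0,13.7,0.0028,-0.0095,0.001,0.046]]
  ]
}}

```text
time: 16.52
eef_pos: [0.4898, -0.1969, 0.1686]
tcp_rot: [0.992, 0.128, 0.001, 0.001]
contact_force: [-0.6, -2.7, 0.5]
opening: 0.538
```

```bash
python3 -c "
from h import *
arc([0,0,0],[.005,.006,.007])"
```

```text
t 16.52 pos [ 0.4898 -0.1969  0.1686] yaw -75.26 F [-0.56 -2.74  0.51] M [-0.317  0.12  -0.069] op 0.538 q [-0.57  0.02  1.99 -0.    1.12  0.74]
0 go turn [ 0.18 -0.04  0.84] shift [-0.0003 -0.0023  0.0006] cur yaw -75.26
0 go turn [ 0.18 -0.04  0.84] shift [-0.0003 -0.0033  0.0006] cur yaw -75.26
0 go turn [ 0.18 -0.04  0.84] shift [-0.0002 -0.0043  0.0006] cur yaw -75.26
```

Request:
{"op": "move_arm", "data": {
  "plan": [
    [[0,0,0.8,0,-0.001,0.0005,0.046],[0,0,0.8,0,-0.002,0.0005,0.046],[0,0,0.8,0,-0.003,0.0005,0.046],[0,0,0.8,0,-0.0036,0.0005,0.046],[0,0,0.8,0,-0.0042,0.0005,0.046]]
  ]
}}

```text
time: 17.15
eef_pos: [0.4886, -0.1928, 0.168]
tcp_rot: [0.993, 0.121, 0.0, 0.001]
contact_force: [-0.9, -1.8, 1.3]
opening: 0.54
```

```bash
python3 -c "
from h import *
arc([0,0],[.007,.009])"
```

```text
t 17.15 pos [ 0.4886 -0.1928  0.168 ] yaw -76.06 F [-0.91 -1.83  1.31] M [-0.34   0.196 -0.024] op 0.54 q [-0.57  0.02  2.   -0.    1.12  0.76]
0 go turn [ 0.17 -0.03  0.04] shift [-0.0001  0.     -0.    ] cur yaw -76.06
0 go turn [ 0.17 -0.03  0.04] shift [-0.0001 -0.002  -0.    ] cur yaw -76.06
```

Request:
{"op": "move_arm", "data": {
  "plan": [
    [[0,0,0,0,-0.0005,0,0.046],[0,0,0,0,-0.001,0,0.046],[0,0,0,0,-0.0015,0,0.046],[0,0,0,0,-0.0018,0,0.046],[0,0,0,0,-0.002,0,0.046]]
  ]
}}

```text
time: 17.77
eef_pos: [0.4882, -0.1913, 0.168]
tcp_rot: [0.993, 0.121, 0.001, 0.002]
contact_force: [-1.5, -5.3, -0.0]
opening: 0.54
```

```bash
python3 -c "
from h import *
st();save('w15',read_camera('wrist'))"
```

```text
t 17.77 pos [ 0.4882 -0.1913  0.168 ] yaw -76.05 F [-1.46 -5.26 -0.05] M [-0.822  0.067 -0.023] op 0.54 q [-0.57  0.01  2.   -0.    1.12  0.76]
```

View pics/w15.png

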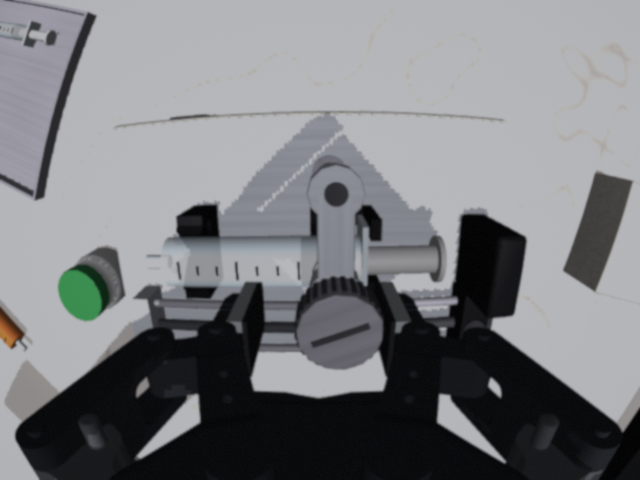

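Request:
{"op": "move_arm", "data": {
  "plan": [
    [[0,0,0,0,-0.0003,0,0.046],[0,0,0,0,-0.0006,0,0.046],[0,0,0,0,-0.0009,0,0.046],[0,0,0,0,-0.0012,0,0.046],[0,0,0,0,-0.0015,0,0.046]]
  ]
}}

```text
time: 18.45
eef_pos: [0.4881, -0.1909, 0.1681]
tcp_rot: [0.993, 0.121, 0.001, 0.003]
contact_force: [-0.1, -6.7, -1.9]
opening: 0.54
```

```bash
python3 -c "
from h import *
st()"
```

```text
t 18.45 pos [ 0.4881 -0.1909  0.1681] yaw -76.04 F [-0.12 -6.7  -1.95] M [-1.159  0.02  -0.045] op 0.54 q [-0.56  0.01  2.   -0.    1.12  0.76]
```

Force is rising with almost no motion, so the arm is on its stop, and in the picture the arm is square to the barrel. Back off, centre the open jaws on the head, and check alignment.

Request:
{"op": "move_arm", "data": {
  "plan": [
    [[0,0,0,0,0.003,0,0.05],[0,0,0,0,0.006,0,0.055],[0,0,0,0,0.0068,0,0.058],[0,0,0,0,0.0068,0,0.06],[0,0,0,0,0.0068,0,0.06]]
  ]
}}

```text
time: 19.08
eef_pos: [0.4897, -0.1973, 0.1681]
tcp_rot: [0.993, 0.122, 0.001, 0.003]
contact_force: [-0.4, -0.5, 0.5]
opening: 0.704
```

```bash
python3 -c "
from h import *
s=st();im=read_camera('wrist');save('w16',im)
for q,z in [('clamp_pivot',.161),('screw_head',.183),('thumbscrew',.142),('flange_slot',.115)]:
    for d in pinpoint('wrist',q)[:2]: print(q,np.round(d['centre'],1),round(d['p'],2),np.round(atz('wrist',d['centre'],z,s),4))
"
```

```text
t 19.07 pos [ 0.4897 -0.1973  0.1681] yaw -76.04 F [-0.43 -0.53  0.47] M [-0.011 -0.012  0.032] op 0.704 q [-0.57  0.02  2.   -0.    1.12  0.76]
clamp_pivot [322.8 194.7] 0.6 [ 0.5332 -0.1893  0.161 ]
screw_head [322.3 322.6] 0.8 [ 0.4884 -0.2     0.183 ]
screw_head [321.6 284.3] 0.38 [ 0.504  -0.1958  0.183 ]
thumbscrew [319.7 281.4] 0.81 [ 0.4886 -0.1994  0.142 ]
thumbscrew [321.  322.9] 0.5 [ 0.4662 -0.2057  0.142 ]
flange_slot [345.6 260.5] 0.63 [ 0.4934 -0.2134  0.115 ]
```

View pics/w16.png

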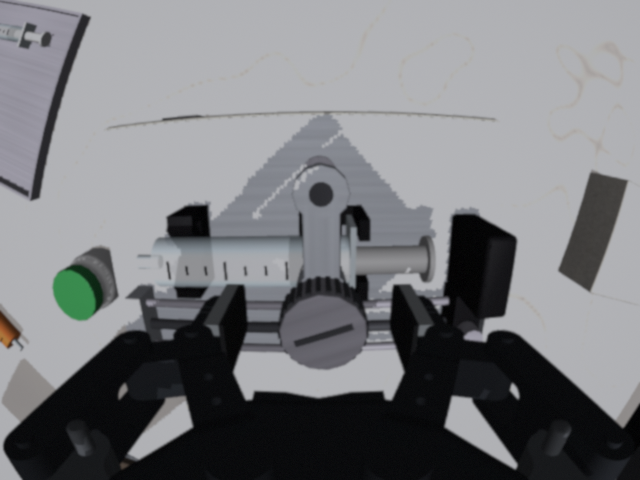

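At closure the pivot→head direction is 193.4° (expected 193.9°), with the head about 1.7 mm right of jaw centre. I'll wind the wrist back about 197° around the head without touching it, so one long clockwise turn is available.

```bash
python3 -c "
from h import *
st();go([.4893,-.1990,.170],-76+50)"
```

```text
t 19.32 pos [ 0.4897 -0.1975  0.1682] yaw -76.04 F [ 0.76 -0.28 -0.28] M [ 0.001  0.04  -0.034] op 0.703 q [-0.57  0.02  2.   -0.    1.12  0.76]
go turn [  0.4    0.12 -50.04] shift [-0.0008  0.0014 -0.0018] cur yaw -76.04
```

Request:
{"op": "move_arm", "data": {
  "plan": [
    [[0,0,-9,-0.0004,0.0007,-0.001,0.06],[0,0,-19,-0.0008,0.0014,-0.0018,0.06],[0,0,-29,-0.0008,0.0014,-0.0018,0.06],[0.4,0,-39,-0.0008,0.0014,-0.0018,0.06],[0.4,0,-50,-0.0008,0.0014,-0.0018,0.06]]
  ]
}}

```text
time: 19.95
eef_pos: [0.4893, -0.199, 0.17]
tcp_rot: [0.848, 0.53, -0.001, 0.0]
contact_force: [-0.1, 0.4, 0.1]
opening: 0.704
```

Request:
{"op": "move_arm", "data": {
  "plan": [
    [[0,0,-10,0,0,0,0.06],[0,0,-20,0,0,0,0.06],[0,0,-30,0,0,0,0.06],[0,0,-40,0,0,0,0.06],[0,0,-50,0,0,0,0.06]]
  ]
}}

```text
time: 20.58
eef_pos: [0.4893, -0.199, 0.17]
tcp_rot: [0.542, 0.84, -0.001, -0.0]
contact_force: [-0.2, 0.6, -0.2]
opening: 0.701
```

```bash
python3 -c "
from h import *
st();go([.4893,-.1990,.170],72)"
```

```text
t 20.57 pos [ 0.4893 -0.199   0.17  ] yaw 24.37 F [-0.24  0.58 -0.23] M [ 0.015 -0.045  0.039] op 0.701 q [-0.58  0.02  1.99 -0.    1.13 -1.  ]
go turn [-1.100e-01 -3.000e-02 -4.763e+01] shift [0. 0. 0.] cur yaw 24.37
```

Very steady. Continue.

Request:
{"op": "move_arm", "data": {
  "plan": [
    [[0,0,-10,0,0,0,0.06],[0,0,-20,0,0,0,0.06],[0,0,-30,0,0,0,0.06],[0,0,-40,0,0,0,0.06],[0,0,-50,0,0,0,0.06]]
  ]
}}

```text
time: 21.2
eef_pos: [0.4893, -0.199, 0.1701]
tcp_rot: [0.133, 0.991, -0.001, -0.001]
contact_force: [0.3, 0.4, 0.0]
opening: 0.702
```

Request:
{"op": "move_arm", "data": {
  "plan": [
    [[0,0,-10,0,0,0,0.06],[0,0,-20,0,0,0,0.06],[0,0,-30,0,0,0,0.06],[0,0,-40,0,0,0,0.06],[0,0,-46,0,0,0,0.06]]
  ]
}}

```text
time: 21.82
eef_pos: [0.4893, -0.199, 0.1701]
tcp_rot: [-0.267, 0.964, -0.0, -0.001]
contact_force: [0.2, -0.3, 0.6]
opening: 0.702
```

```bash
python3 -c "
from h import *
s=st();save('w17',read_camera('wrist'))
for q,z in [('clamp_pivot',.161),('screw_head',.183),('thumbscrew',.142)]:
    for d in pinpoint('wrist',q)[:2]: print(q,np.round(d['centre'],1),round(d['p'],2),np.round(atz('wrist',d['centre'],z,s),4))"
```

```text
t 21.82 pos [ 0.4893 -0.199   0.1701] yaw 120.92 F [ 0.15 -0.26  0.62] M [-0.053  0.009  0.012] op 0.702 q [-0.58  0.02  1.99 -0.    1.13 -2.69]
clamp_pivot [296.  369.9] 0.59 [ 0.5326 -0.1871  0.161 ]
screw_head [316.1 317.5] 0.88 [ 0.4916 -0.1998  0.183 ]
thumbscrew [316.9 278.9] 0.91 [ 0.4918 -0.1995  0.142 ]
```

View pics/w17.png

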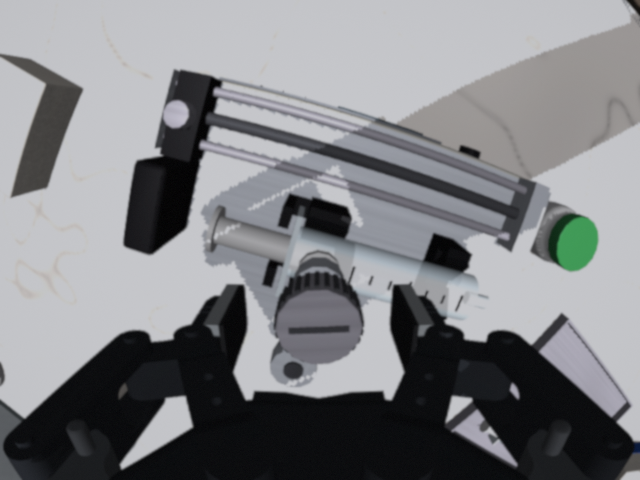

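Opposite views give the head at x 0.4884 and 0.4916, so the true centre is about (0.490, -0.1997). Shift there and grip.

```bash
python3 -c "
from h import *
st();go([.4900,-.1997,.169],121)"
```

```text
t 22.02 pos [ 0.4893 -0.199   0.1701] yaw 120.6 F [-0.15 -0.37  0.18] M [ 0.001  0.034 -0.019] op 0.704 q [-0.58  0.02  1.99 -0.    1.13 -2.68]
go turn [-0.   -0.11 -0.4 ] shift [-0.0002 -0.001   0.0011] cur yaw 120.6
```

Request:
{"op": "move_arm", "data": {
  "plan": [
    [[0,0,0,-0.0002,-0.001,0.001,0.05],[0,0,0,-0.0002,-0.001,0.001,0.04],[0,0,0,-0.0002,-0.001,0.001,0.035],[0,0,0,-0.0002,-0.001,0.001,0.031],[0,0,0,-0.0002,-0.001,0.001,0.028]]
  ],
  "force": 25
}}

```text
time: 22.65
eef_pos: [0.4899, -0.1997, 0.1692]
tcp_rot: [-0.264, 0.965, -0.0, -0.001]
contact_force: [-1.1, 1.0, 0.6]
opening: 0.363
```

```bash
python3 -c "
from h import *
s=st()"
```

```text
t 22.65 pos [ 0.4899 -0.1997  0.1692] yaw 120.6 F [-1.13  0.99  0.61] M [0.109 0.109 0.003] op 0.363 q [-0.58  0.03  1.99 -0.    1.13 -2.68]
```

Gripped at about 31 mm with little side force. Turn clockwise, following the thread down.

Request:
{"op": "move_arm", "data": {
  "plan": [
    [[0,0,5,0,0,0.0001,0.028],[0,0,13,0,0,0.0003,0.028],[0,0,22,0,0,0.0005,0.028],[0,0,31,0,0,0.0007,0.028],[0,0,40,0,0,0.0009,0.028]]
  ]
}}

```text
time: 23.28
eef_pos: [0.4898, -0.1998, 0.1683]
tcp_rot: [0.084, 0.996, -0.001, -0.001]
contact_force: [-0.5, -0.7, -0.2]
opening: 0.361
```

```bash
python3 -c "
from h import *
s=st();s=st()"
```

```text
t 23.27 pos [ 0.4898 -0.1998  0.1683] yaw 80.31 F [-0.5  -0.65 -0.15] M [-0.048  0.116  0.05 ] op 0.361 q [-0.58  0.03  1.99 -0.    1.13 -1.98]
t 23.27 pos [ 0.4898 -0.1998  0.1683] yaw 80.31 F [-0.5  -0.65 -0.15] M [-0.048  0.116  0.05 ] op 0.361 q [-0.58  0.03  1.99 -0.    1.13 -1.98]
```

Request:
{"op": "move_arm", "data": {
  "plan": [
    [[0,0,8,0,0,0.0002,0.028],[0,0,17,0,0,0.0004,0.028],[0,0,26,0,0,0.0006,0.028],[0,0,35,0,0,0.0008,0.028],[0,0,42,0,0,0.001,0.028]]
  ]
}}

```text
time: 23.9
eef_pos: [0.4896, -0.2, 0.1673]
tcp_rot: [0.438, 0.899, -0.001, -0.001]
contact_force: [-0.5, -0.3, 0.7]
opening: 0.365
```

```bash
python3 -c "
from h import *
s=st()
save('w18',read_camera('wrist'))"
```

```text
t 23.9 pos [ 0.4896 -0.2     0.1673] yaw 38.08 F [-0.51 -0.26  0.7 ] M [-0.06   0.268  0.046] op 0.365 q [-0.58  0.03  1.99 -0.    1.12 -1.24]
```

View pics/w18.png

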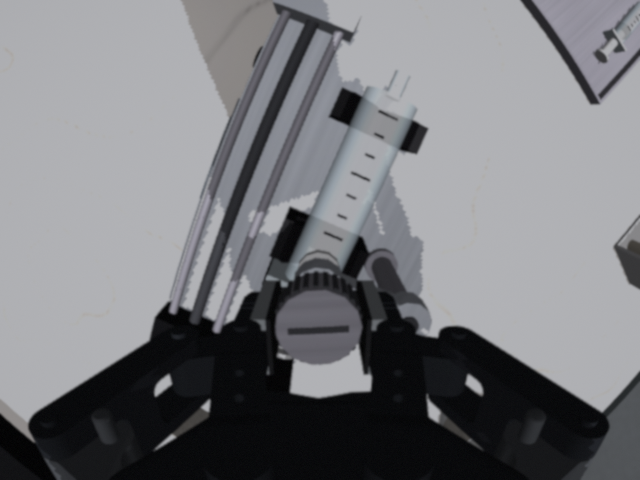

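The slot in the head keeps its angle to the jaws, so there is no slip. 1.44 rad turned, torque 0.05 N m. One medium step, then short steps of 8°.

Request:
{"op": "move_arm", "data": {
  "plan": [
    [[0,0,5,0,0,0.0001,0.028],[0,0,10,0,0,0.0002,0.028],[0,0,15,0,0,0.0003,0.028],[0,0,20,0,0,0.0004,0.028],[0,0,25,0,0,0.0005,0.028]]
  ]
}}

```text
time: 24.58
eef_pos: [0.4894, -0.2001, 0.1668]
tcp_rot: [0.623, 0.782, -0.002, -0.001]
contact_force: [-2.2, -0.4, 0.3]
opening: 0.362
```

```bash
python3 -c "
from h import *
s=st()"
```

```text
t 24.57 pos [ 0.4894 -0.2001  0.1668] yaw 12.89 F [-2.22 -0.35  0.34] M [-0.071  0.206  0.008] op 0.362 q [-0.58  0.03  1.99 -0.    1.12 -0.8 ]
```

Request:
{"op": "move_arm", "data": {
  "plan": [
    [[0,0,1.6,0,0,0,0.028],[0,0,3.2,0,0,0.0001,0.028],[0,0,4.8,0,0,0.0001,0.028],[0,0,6.4,0,0,0.0002,0.028],[0,0,8,0,0,0.0002,0.028]]
  ]
}}

```text
time: 25.2
eef_pos: [0.4893, -0.2001, 0.1666]
tcp_rot: [0.677, 0.736, -0.002, -0.001]
contact_force: [-2.0, -0.7, 1.5]
opening: 0.363
```

```bash
python3 -c "
from h import *
s=st()"
```

```text
t 25.2 pos [ 0.4893 -0.2001  0.1666] yaw 4.81 F [-2.04 -0.65  1.45] M [-0.055  0.209  0.046] op 0.363 q [-0.58  0.03  1.99 -0.    1.12 -0.66]
```

Request:
{"op": "move_arm", "data": {
  "plan": [
    [[0,0,1.6,0,0,0,0.028],[0,0,3.2,0,0,0.0001,0.028],[0,0,4.8,0,0,0.0001,0.028],[0,0,6.4,0,0,0.0002,0.028],[0,0,7,0,0,0.0002,0.028]]
  ]
}}

```text
time: 25.82
eef_pos: [0.4893, -0.2001, 0.1664]
tcp_rot: [0.721, 0.693, -0.002, -0.001]
contact_force: [-1.9, -0.9, 1.4]
opening: 0.367
```

```bash
python3 -c "
from h import *
s=st()"
```

```text
t 25.82 pos [ 0.4893 -0.2001  0.1664] yaw -2.24 F [-1.88 -0.86  1.39] M [0.039 0.268 0.045] op 0.367 q [-0.58  0.03  1.99 -0.    1.12 -0.54]
```

Request:
{"op": "move_arm", "data": {
  "plan": [
    [[0,0,1.6,0,0,0,0.028],[0,0,3.2,0,0,0.0001,0.028],[0,0,4.8,0,0,0.0001,0.028],[0,0,6.4,0,0,0.0002,0.028],[0,0,8,0,0,0.0002,0.028]]
  ]
}}

```text
time: 26.45
eef_pos: [0.4892, -0.2001, 0.1662]
tcp_rot: [0.768, 0.64, -0.002, -0.0]
contact_force: [-2.9, 0.3, 1.1]
opening: 0.363
```

```bash
python3 -c "
from h import *
s=st()"
```

```text
t 26.45 pos [ 0.4892 -0.2001  0.1662] yaw -10.35 F [-2.9   0.31  1.06] M [0.082 0.36  0.063] op 0.363 q [-0.58  0.03  1.99 -0.    1.12 -0.4 ]
```

Request:
{"op": "move_arm", "data": {
  "plan": [
    [[0,0,1.6,0,0,0,0.028],[0,0,3.2,0,0,0.0001,0.028],[0,0,4.8,0,0,0.0001,0.028],[0,0,6.4,0,0,0.0002,0.028],[0,0,7,0,0,0.0002,0.028]]
  ]
}}

```text
time: 27.08
eef_pos: [0.4892, -0.2001, 0.1661]
tcp_rot: [0.806, 0.592, -0.002, -0.0]
contact_force: [-2.7, 0.1, 1.7]
opening: 0.364
```

```bash
python3 -c "
from h import *
s=st()"
```

```text
t 27.07 pos [ 0.4892 -0.2001  0.1661] yaw -17.4 F [-2.65  0.06  1.67] M [0.016 0.399 0.021] op 0.364 q [-0.58  0.03  1.99 -0.    1.12 -0.27]
```

I'll take single steps from here so each torque reading comes before the next turn.

Request:
{"op": "move_arm", "data": {
  "plan": [
    [[0,0,1.6,0,0,0,0.028],[0,0,3.2,0,0,0.0001,0.028],[0,0,4.8,0,0,0.0001,0.028],[0,0,6.4,0,0,0.0002,0.028],[0,0,8,0,0,0.0002,0.028]]
  ]
}}

```text
time: 27.7
eef_pos: [0.4891, -0.2001, 0.1659]
tcp_rot: [0.846, 0.534, -0.002, -0.0]
contact_force: [-2.2, 0.1, 2.9]
opening: 0.366
```

```bash
python3 -c "
from h import *
s=st()"
```

```text
t 27.7 pos [ 0.4891 -0.2001  0.1659] yaw -25.51 F [-2.22  0.08  2.9 ] M [0.036 0.451 0.054] op 0.366 q [-0.58  0.03  1.99 -0.    1.12 -0.13]
```

Request:
{"op": "move_arm", "data": {
  "plan": [
    [[0,0,1.6,0,0,0,0.028],[0,0,3.2,0,0,0.0001,0.028],[0,0,4.8,0,0,0.0001,0.028],[0,0,6.4,0,0,0.0002,0.028],[0,0,8,0,0,0.0002,0.028]]
  ]
}}

```text
time: 28.32
eef_pos: [0.4891, -0.2, 0.1657]
tcp_rot: [0.881, 0.472, -0.002, -0.0]
contact_force: [-2.4, -0.1, 2.2]
opening: 0.368
```

```bash
python3 -c "
from h import *
s=st()"
```

```text
t 28.32 pos [ 0.4891 -0.2     0.1657] yaw -33.61 F [-2.45 -0.11  2.2 ] M [0.122 0.552 0.028] op 0.368 q [-0.58  0.03  1.99 -0.    1.12  0.01]
```

Request:
{"op": "move_arm", "data": {
  "plan": [
    [[0,0,1.6,0,0,0,0.028],[0,0,3.2,0,0,0.0001,0.028],[0,0,4.8,0,0,0.0001,0.028],[0,0,6.4,0,0,0.0002,0.028],[0,0,8,0,0,0.0002,0.028]]
  ]
}}

```text
time: 28.95
eef_pos: [0.489, -0.1999, 0.1655]
tcp_rot: [0.913, 0.409, -0.002, -0.0]
contact_force: [-4.1, 0.6, 2.1]
opening: 0.363
```

```bash
python3 -c "
from h import *
s=st()"
```

```text
t 28.95 pos [ 0.489  -0.1999  0.1655] yaw -41.72 F [-4.15  0.6   2.12] M [0.203 0.53  0.023] op 0.363 q [-0.58  0.03  1.99 -0.    1.12  0.15]
```

Request:
{"op": "move_arm", "data": {
  "plan": [
    [[0,0,1.6,0,0,0,0.028],[0,0,3.2,0,0,0.0001,0.028],[0,0,4.8,0,0,0.0001,0.028],[0,0,6.4,0,0,0.0002,0.028],[0,0,8,0,0,0.0002,0.028]]
  ]
}}

```text
time: 29.58
eef_pos: [0.489, -0.1999, 0.1653]
tcp_rot: [0.939, 0.343, -0.002, -0.0]
contact_force: [-2.7, 1.3, 3.2]
opening: 0.362
```

```bash
python3 -c "
from h import *
s=st()"
```

```text
t 29.57 pos [ 0.489  -0.1999  0.1653] yaw -49.82 F [-2.65  1.29  3.16] M [0.142 0.573 0.002] op 0.362 q [-0.58  0.03  1.99 -0.    1.12  0.29]
```

Request:
{"op": "move_arm", "data": {
  "plan": [
    [[0,0,1.6,0,0,0,0.028],[0,0,3.2,0,0,0.0001,0.028],[0,0,4.8,0,0,0.0001,0.028],[0,0,6.4,0,0,0.0002,0.028],[0,0,8,0,0,0.0002,0.028]]
  ]
}}

```text
time: 30.2
eef_pos: [0.489, -0.2, 0.1651]
tcp_rot: [0.961, 0.276, -0.002, 0.0]
contact_force: [-3.5, 1.0, 3.5]
opening: 0.363
```

```bash
python3 -c "
from h import *
s=st();save('w19',read_camera('wrist'));st()"
```

```text
t 30.2 pos [ 0.489  -0.2     0.1651] yaw -57.93 F [-3.53  1.01  3.47] M [ 0.205  0.525 -0.017] op 0.363 q [-0.58  0.03  1.99 -0.    1.12  0.43]
t 30.25 pos [ 0.489  -0.2     0.1651] yaw -57.96 F [-3.91  0.58  3.92] M [0.214 0.541 0.04 ] op 0.363 q [-0.58  0.03  1.99 -0.    1.12  0.43]
```

View pics/w19.png

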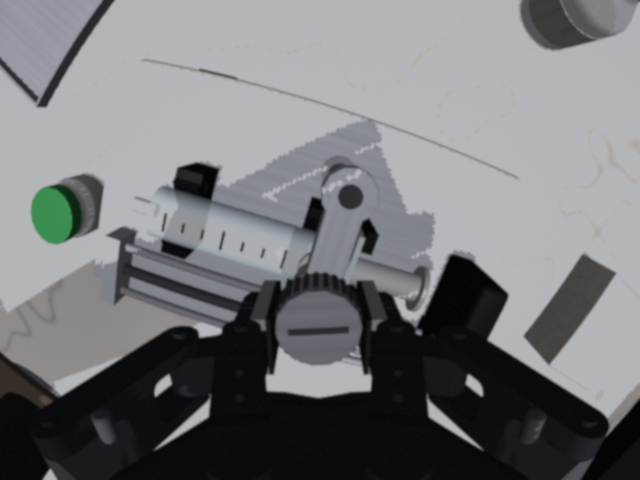

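Slot still aligned with the jaws; the screw is turning with them (3.12 rad so far), torque still at friction level.

Request:
{"op": "move_arm", "data": {
  "plan": [
    [[0,0,1.6,0,0,0,0.028],[0,0,3.2,0,0,0.0001,0.028],[0,0,4.8,0,0,0.0001,0.028],[0,0,6.4,0,0,0.0001,0.028],[0,0,8,0,0,0.0002,0.028]]
  ]
}}

```text
time: 30.88
eef_pos: [0.489, -0.1999, 0.1649]
tcp_rot: [0.978, 0.207, -0.002, 0.0]
contact_force: [-3.1, 1.2, 3.5]
opening: 0.367
```

```bash
python3 -c "
from h import *
s=st();read_camera('wrist');st()"
```

```text
t 30.88 pos [ 0.489  -0.1999  0.1649] yaw -66.07 F [-3.06  1.24  3.51] M [0.279 0.569 0.042] op 0.367 q [-0.58  0.03  1.99 -0.    1.12  0.58]
t 30.93 pos [ 0.489  -0.2     0.1649] yaw -66.1 F [-3.36  1.52  4.  ] M [0.19  0.53  0.052] op 0.368 q [-0.58  0.03  1.99 -0.    1.12  0.58]
```

Request:
{"op": "move_arm", "data": {
  "plan": [
    [[0,0,1.6,0,0,0,0.028],[0,0,3.2,0,0,0.0001,0.028],[0,0,4.8,0,0,0.0001,0.028],[0,0,6.4,0,0,0.0001,0.028],[0,0,8,0,0,0.0002,0.028]]
  ]
}}

```text
time: 31.55
eef_pos: [0.4891, -0.2, 0.1648]
tcp_rot: [0.991, 0.137, -0.002, 0.0]
contact_force: [-3.3, 0.5, 3.8]
opening: 0.366
```

```bash
python3 -c "
from h import *
s=st();read_camera('wrist');st()"
```

```text
t 31.55 pos [ 0.4891 -0.2     0.1648] yaw -74.2 F [-3.35  0.53  3.76] M [0.218 0.553 0.048] op 0.366 q [-0.58  0.03  1.99 -0.    1.12  0.72]
t 31.6 pos [ 0.4891 -0.2     0.1648] yaw -74.23 F [-3.42  1.33  4.08] M [ 0.227  0.597 -0.013] op 0.363 q [-0.58  0.03  1.99 -0.    1.12  0.72]
```

Request:
{"op": "move_arm", "data": {
  "plan": [
    [[0,0,1.6,0,0,0,0.028],[0,0,3.2,0,0,0.0001,0.028],[0,0,4.8,0,0,0.0001,0.028],[0,0,6.4,0,0,0.0001,0.028],[0,0,8,0,0,0.0002,0.028]]
  ]
}}

```text
time: 32.22
eef_pos: [0.4891, -0.1999, 0.1648]
tcp_rot: [0.998, 0.067, -0.002, 0.001]
contact_force: [-3.4, 0.4, 3.4]
opening: 0.364
```

```bash
python3 -c "
from h import *
s=st();read_camera('wrist');st()"
```

```text
t 32.23 pos [ 0.4891 -0.1999  0.1648] yaw -82.34 F [-3.42  0.45  3.37] M [0.304 0.59  0.019] op 0.364 q [-0.58  0.03  1.99 -0.    1.12  0.86]
t 32.27 pos [ 0.4891 -0.1999  0.1647] yaw -82.37 F [-3.95  1.05  4.25] M [0.276 0.602 0.043] op 0.364 q [-0.58  0.03  1.99 -0.    1.12  0.86]
```

Request:
{"op": "move_arm", "data": {
  "plan": [
    [[0,0,1.6,0,0,0,0.028],[0,0,3.2,0,0,0.0001,0.028],[0,0,4.8,0,0,0.0001,0.028],[0,0,6.4,0,0,0.0001,0.028],[0,0,8,0,0,0.0002,0.028]]
  ]
}}

```text
time: 32.9
eef_pos: [0.4892, -0.1999, 0.1646]
tcp_rot: [1.0, -0.004, -0.002, 0.001]
contact_force: [-3.6, 1.9, 5.5]
opening: 0.365
```

```bash
python3 -c "
from h import *
s=st();read_camera('wrist');st()"
```

```text
t 32.9 pos [ 0.4892 -0.1999  0.1646] yaw -90.48 F [-3.58  1.88  5.47] M [0.332 0.648 0.044] op 0.365 q [-0.58  0.03  1.99 -0.    1.12  1.  ]
t 32.95 pos [ 0.4892 -0.1999  0.1646] yaw -90.5 F [-3.73  1.55  4.17] M [0.326 0.586 0.02 ] op 0.362 q [-0.58  0.03  1.99 -0.    1.12  1.  ]
```

Request:
{"op": "move_arm", "data": {
  "plan": [
    [[0,0,1.6,0,0,0,0.028],[0,0,3.2,0,0,0.0001,0.028],[0,0,4.8,0,0,0.0001,0.028],[0,0,6.4,0,0,0.0001,0.028],[0,0,8,0,0,0.0002,0.028]]
  ]
}}

```text
time: 33.58
eef_pos: [0.4892, -0.1999, 0.1646]
tcp_rot: [0.997, -0.075, -0.002, 0.001]
contact_force: [-3.1, 2.3, 6.8]
opening: 0.364
```

```bash
python3 -c "
from h import *
s=st();read_camera('wrist');st()"
```

```text
t 33.58 pos [ 0.4892 -0.1999  0.1646] yaw -98.61 F [-3.15  2.35  6.76] M [0.369 0.614 0.062] op 0.364 q [-0.58  0.03  1.99 -0.    1.12  1.14]
t 33.62 pos [ 0.4892 -0.1999  0.1646] yaw -98.66 F [-3.2   1.4   5.11] M [0.385 0.59  0.051] op 0.361 q [-0.58  0.03  1.99 -0.    1.12  1.15]
```

Upward force is creeping up, so I'll stop pushing down as I turn.

Request:
{"op": "move_arm", "data": {
  "plan": [
    [[0,0,1.6,0,0,0,0.028],[0,0,3.2,0,0,0,0.028],[0,0,4.8,0,0,0,0.028],[0,0,6.4,0,0,0,0.028],[0,0,8,0,0,0,0.028]]
  ]
}}

```text
time: 34.25
eef_pos: [0.4893, -0.1999, 0.1645]
tcp_rot: [0.989, -0.146, -0.002, 0.001]
contact_force: [-3.6, 1.8, 4.9]
opening: 0.364
```

```bash
python3 -c "
from h import *
s=st();save('w20',read_camera('wrist'));st()"
```

```text
t 34.25 pos [ 0.4893 -0.1999  0.1645] yaw -106.77 F [-3.56  1.77  4.87] M [0.322 0.511 0.088] op 0.364 q [-0.58  0.03  1.99 -0.    1.12  1.29]
t 34.3 pos [ 0.4893 -0.1999  0.1645] yaw -106.8 F [-3.7   2.19  4.14] M [0.33 0.52 0.09] op 0.365 q [-0.58  0.03  1.99 -0.    1.12  1.29]
```

View pics/w20.png

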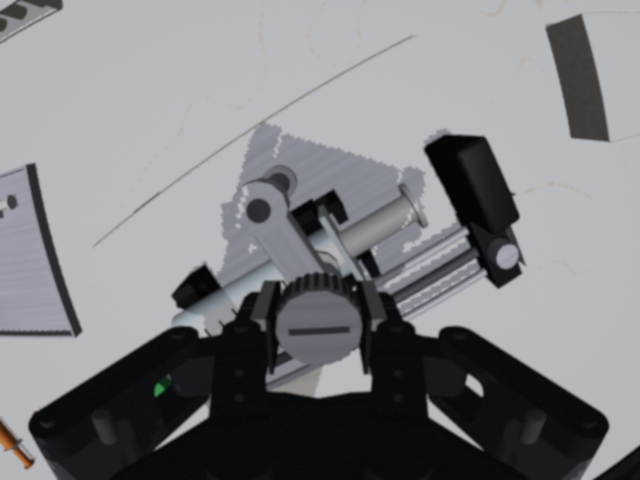

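Torque has risen to 0.09 N m. Small steps of 3° now.

Request:
{"op": "move_arm", "data": {
  "plan": [
    [[0,0,0.6,0,0,0,0.028],[0,0,1.2,0,0,0,0.028],[0,0,1.8,0,0,0,0.028],[0,0,2.4,0,0,0,0.028],[0,0,3,0,0,0,0.028]]
  ]
}}

```text
time: 34.92
eef_pos: [0.4893, -0.1999, 0.1645]
tcp_rot: [0.985, -0.172, -0.002, 0.001]
contact_force: [-3.8, 2.2, 4.6]
opening: 0.367
```

```bash
python3 -c "
from h import *
s=st();read_camera('wrist');st();read_camera('wrist');st()"
```

```text
t 34.92 pos [ 0.4893 -0.1999  0.1645] yaw -109.83 F [-3.83  2.22  4.56] M [0.265 0.503 0.118] op 0.367 q [-0.58  0.03  1.99 -0.    1.12  1.34]
t 34.98 pos [ 0.4893 -0.1999  0.1645] yaw -109.84 F [-3.19  1.34  4.44] M [0.304 0.528 0.138] op 0.363 q [-0.58  0.03  1.99 -0.    1.12  1.34]
t 35.02 pos [ 0.4892 -0.1999  0.1645] yaw -109.81 F [-3.65  2.34  4.36] M [0.396 0.464 0.165] op 0.363 q [-0.58  0.03  1.99 -0.    1.12  1.34]
```

It climbs as predicted (about 0.14). One more 2° step to reach mid-window.

Request:
{"op": "move_arm", "data": {
  "plan": [
    [[0,0,0.4,0,0,0,0.028],[0,0,0.8,0,0,0,0.028],[0,0,1.2,0,0,0,0.028],[0,0,1.6,0,0,0,0.028],[0,0,2,0,0,0,0.028]]
  ]
}}

```text
time: 35.65
eef_pos: [0.4893, -0.1999, 0.1645]
tcp_rot: [0.982, -0.189, -0.002, 0.001]
contact_force: [-3.5, 1.7, 4.2]
opening: 0.364
```

```bash
python3 -c "
from h import *
s=st()
for i in range(4): save('w21',read_camera('wrist'));st()"
```

```text
t 35.65 pos [ 0.4893 -0.1999  0.1645] yaw -111.83 F [-3.49  1.74  4.17] M [0.324 0.484 0.236] op 0.364 q [-0.58  0.03  1.99 -0.    1.12  1.38]
t 35.7 pos [ 0.4893 -0.1999  0.1645] yaw -111.84 F [-3.28  1.82  3.95] M [0.314 0.436 0.236] op 0.364 q [-0.58  0.03  1.99 -0.    1.12  1.38]
t 35.75 pos [ 0.4893 -0.1999  0.1645] yaw -111.82 F [-2.83  1.55  2.88] M [0.332 0.541 0.216] op 0.361 q [-0.58  0.03  1.99 -0.    1.12  1.37]
t 35.8 pos [ 0.4893 -0.1999  0.1645] yaw -111.81 F [-2.91  1.09  5.1 ] M [0.365 0.498 0.244] op 0.365 q [-0.58  0.03  1.99 -0.    1.12  1.37]
t 35.85 pos [ 0.4893 -0.1999  0.1645] yaw -111.81 F [-3.19  2.62  4.76] M [0.358 0.474 0.199] op 0.365 q [-0.58  0.03  1.99 -0.    1.12  1.37]
```

View pics/w21.png

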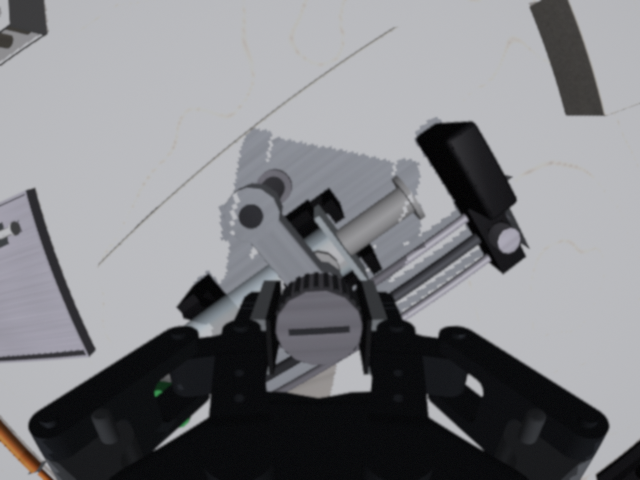

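Torque is steady at about 0.22 N m, inside the 0.1–0.25 window. Stop turning; release straight open.

Request:
{"op": "move_arm", "data": {
  "plan": [
    [[0,0,0,0,0,0,0.033],[0,0,0,0,0,0,0.04],[0,0,0,0,0,0,0.05],[0,0,0,0,0,0,0.058],[0,0,0,0,0,0,0.06]]
  ]
}}

```text
time: 36.48
eef_pos: [0.4893, -0.1999, 0.1644]
tcp_rot: [0.982, -0.189, -0.002, 0.001]
contact_force: [1.2, 0.6, -0.4]
opening: 0.703
```

```bash
python3 -c "
from h import *
s=st();save('w22',read_camera('wrist'))"
```

```text
t 36.48 pos [ 0.4893 -0.1999  0.1644] yaw -111.82 F [ 1.17  0.63 -0.39] M [ 0.011  0.022 -0.012] op 0.703 q [-0.58  0.03  1.99 -0.    1.12  1.37]
```

View pics/w22.png

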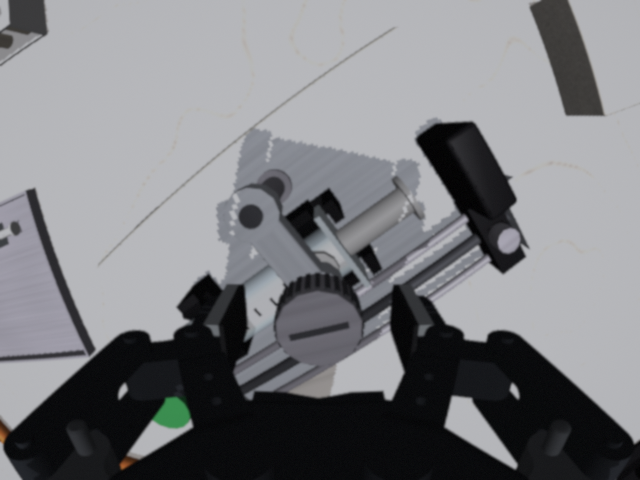

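After release the slot seems to have turned back relative to the jaws. Compare before and after.

```bash
python3 - <<'E'
import cv2,numpy as np
out=[]
for n in ['w18','w20','w21','w22']:
    im=cv2.imread(f'pics/{n}.png');g=cv2.cvtColor(im,cv2.COLOR_BGR2GRAY)[300:355,278:362]
    m=((g<55)).astype(np.uint8);k,l,stt,c=cv2.connectedComponentsWithStats(m)
    best=[i for i in range(1,k) if abs(c[i][0]-42)<10 and abs(c[i][1]-28)<12 and stt[i][4]>80]
    for i in best:
        ys,xs=np.nonzero(l==i);r=cv2.minAreaRect(np.c_[xs,ys].astype(np.float32));vx,vy,_,_=cv2.fitLine(np.c_[xs,ys].astype(np.float32),2,0,.01,.01).ravel();print(n,stt[i],np.degrees(np.arctan2(vy,vx)))
    out.append(cv2.resize(im[270:380,250:390],None,fx=2.8,fy=2.7))
cv2.imwrite('pics/slots.png',np.vstack([np.hstack(out[:2]),np.hstack(out[2:])]))
E
```

```text
w18 [ 11  26  59   8 285] -2.6901956
w20 [ 12  27  59   8 260] -2.8732285
w21 [ 12  27  58   8 256] -3.1642478
w22 [ 12  23  58  17 273] -12.615883
```

View pics/slots.png

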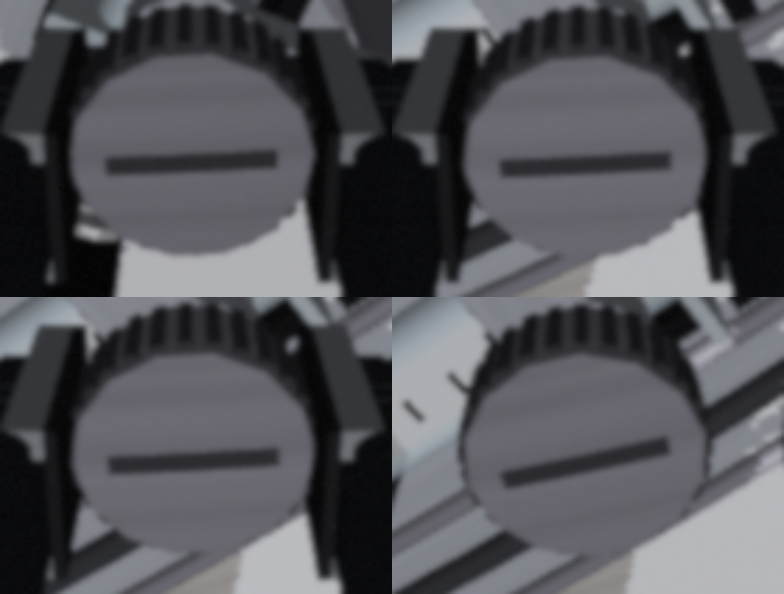

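The head sprang back about 11° (corrected for view tilt), roughly the whole elastic wind-up, so it may be only just seated. I'll grip again, retighten, then ease the wind-up off gently before letting go.

Request:
{"op": "move_arm", "data": {
  "plan": [
    [[0,0,0,0.0,0,0,0.045],[0,0,0,0.0,0,0,0.037],[0,0,0,0.0,0,0,0.033],[0,0,0,0,0,0,0.03],[0,0,0,0,0,0,0.028]]
  ],
  "force": 25
}}

```text
time: 37.15
eef_pos: [0.4893, -0.2, 0.1646]
tcp_rot: [0.982, -0.189, -0.002, 0.001]
contact_force: [1.2, 0.5, 1.2]
opening: 0.367
```

Request:
{"op": "move_arm", "data": {
  "plan": [
    [[0,0,0.6,0,0,0,0.028],[0,0,1.2,0,0,0,0.028],[0,0,1.8,0,0,0,0.028],[0,0,2.4,0,0,0,0.028],[0,0,3,0,0,0,0.028]]
  ]
}}

```text
time: 37.78
eef_pos: [0.4893, -0.2, 0.1646]
tcp_rot: [0.977, -0.215, -0.002, 0.001]
contact_force: [-0.8, -0.3, 0.7]
opening: 0.363
```

```bash
python3 -c "
from h import *
s=st()
for i in range(3): save('w23',read_camera('wrist'));st()"
```

```text
t 37.77 pos [ 0.4893 -0.2     0.1646] yaw -114.84 F [-0.82 -0.32  0.74] M [-0.012  0.006  0.123] op 0.363 q [-0.58  0.03  1.99 -0.    1.12  1.43]
t 37.83 pos [ 0.4893 -0.2     0.1646] yaw -114.86 F [ 0.08  1.17 -0.11] M [-0.032  0.054  0.053] op 0.369 q [-0.58  0.03  1.99 -0.    1.12  1.43]
t 37.88 pos [ 0.4893 -0.2     0.1646] yaw -114.82 F [-1.05  0.09  0.44] M [-0.017  0.048  0.056] op 0.366 q [-0.58  0.03  1.99 -0.    1.12  1.43]
t 37.92 pos [ 0.4893 -0.2     0.1646] yaw -114.81 F [ 0.43 -0.6   0.15] M [0.029 0.048 0.1  ] op 0.369 q [-0.58  0.03  1.99 -0.    1.12  1.43]
```

After 3° the torque is about 0.08, so it was sitting right at onset. Turn 5° further.

Request:
{"op": "move_arm", "data": {
  "plan": [
    [[0,0,1,0,0,0,0.028],[0,0,2,0,0,0,0.028],[0,0,3,0,0,0,0.028],[0,0,4,0,0,0,0.028],[0,0,5,0,0,0,0.028]]
  ]
}}

```text
time: 38.55
eef_pos: [0.4893, -0.1999, 0.1646]
tcp_rot: [0.966, -0.258, -0.002, 0.001]
contact_force: [0.3, -0.9, 1.0]
opening: 0.363
```

```bash
python3 -c "
from h import *
M=[get_state()['wrist_torque'][2]]
for i in range(4): read_camera('wrist');M.append(get_state()['wrist_torque'][2])
print(np.round(M,3),np.mean(M));st()"
```

```text
[0.11  0.158 0.048 0.125 0.106] 0.10944333445620014
t 38.75 pos [ 0.4893 -0.2     0.1646] yaw -119.81 F [-0.44  0.64  1.19] M [0.021 0.03  0.106] op 0.361 q [-0.58  0.03  1.99 -0.    1.12  1.51]
```

Request:
{"op": "move_arm", "data": {
  "plan": [
    [[0,0,0.6,0,0,0,0.028],[0,0,1.2,0,0,0,0.028],[0,0,1.8,0,0,0,0.028],[0,0,2.4,0,0,0,0.028],[0,0,3,0,0,0,0.028]]
  ]
}}

```text
time: 39.38
eef_pos: [0.4893, -0.1999, 0.1645]
tcp_rot: [0.959, -0.283, -0.002, 0.001]
contact_force: [0.3, 0.6, 0.1]
opening: 0.368
```

```bash
python3 -c "
from h import *
M=[get_state()['wrist_torque'][2]]
for i in range(4): save('w24',read_camera('wrist'));M.append(get_state()['wrist_torque'][2])
print(np.round(M,3),np.mean(M));st()"
```

```text
[0.197 0.228 0.198 0.16  0.198] 0.19621656227129972
t 39.58 pos [ 0.4893 -0.1999  0.1646] yaw -122.81 F [0.48 1.12 0.55] M [0.09  0.075 0.198] op 0.362 q [-0.58  0.03  1.99 -0.    1.12  1.57]
```

View pics/w24.png

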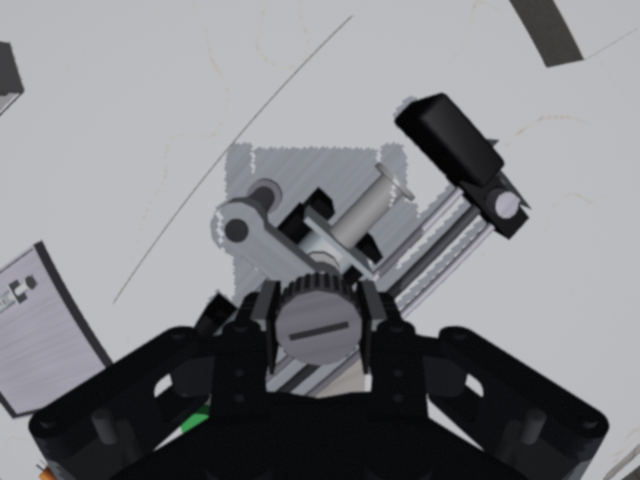

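Retightened to about 0.20 N m. Now ease the tool back slowly until the wrist feels no torque, so that thread friction holds the screw when I let go.

Request:
{"op": "move_arm", "data": {
  "plan": [
    [[0,0,-0.7,0,0,0,0.028],[0,0,-1.4,0,0,0,0.028],[0,0,-2.1,0,0,0,0.028],[0,0,-2.8,0,0,0,0.028],[0,0,-3.5,0,0,0,0.028]]
  ]
}}

```text
time: 40.2
eef_pos: [0.4893, -0.1999, 0.1646]
tcp_rot: [0.968, -0.253, -0.002, 0.001]
contact_force: [-0.7, 0.8, 0.7]
opening: 0.366
```

```bash
python3 -c "
from h import *
M=[get_state()['wrist_torque'][2]]
for i in range(6): save('w25',read_camera('wrist'));M.append(get_state()['wrist_torque'][2])
print(np.round(M,3),np.mean(M));st()"
```

```text
[-0.009  0.042  0.005  0.047  0.019  0.06   0.045] 0.029986967816906424
t 40.5 pos [ 0.4893 -0.1999  0.1646] yaw -119.31 F [-1.34  0.5   0.91] M [0.073 0.112 0.045] op 0.363 q [-0.58  0.03  1.99 -0.    1.12  1.51]
```

Request:
{"op": "move_arm", "data": {
  "plan": [
    [[0,0,-0.4,0,0,0,0.028],[0,0,-0.8,0,0,0,0.028],[0,0,-0.8,0,0,0,0.032],[0,0,-0.8,0,0,0,0.038],[0,0,-0.8,0,0,0,0.045]]
  ],
  "force": 20
}}

```text
time: 41.12
eef_pos: [0.4894, -0.2, 0.1646]
tcp_rot: [0.969, -0.246, -0.002, 0.001]
contact_force: [-0.6, -0.1, 1.2]
opening: 0.526
```

```bash
python3 - <<'E'
from h import *
st();save('w26',read_camera('wrist'))
for n in ['w24','w25','w26']:
    im=cv2.imread(f'pics/{n}.png');g=cv2.cvtColor(im,cv2.COLOR_BGR2GRAY)[300:355,278:362]
    k,l,stt,c=cv2.connectedComponentsWithStats((g<55).astype(np.uint8))
    for i in range(1,k):
        if abs(c[i][0]-42)<10 and abs(c[i][1]-28)<12 and stt[i][4]>80:
            ys,xs=np.nonzero(l==i);vx,vy,_,_=cv2.fitLine(np.c_[xs,ys/.857].astype(np.float32),2,0,.01,.01).ravel();print(n,np.degrees(np.arctan2(vy,vx)))
E
```

```text
t 41.12 pos [ 0.4894 -0.2     0.1646] yaw -118.52 F [-0.61 -0.13  1.19] M [-0.015  0.01  -0.014] op 0.526 q [-0.58  0.03  1.99 -0.    1.12  1.49]
w24 -15.080572
w25 -14.685528
w26 -15.520387
```

View pics/w26.png

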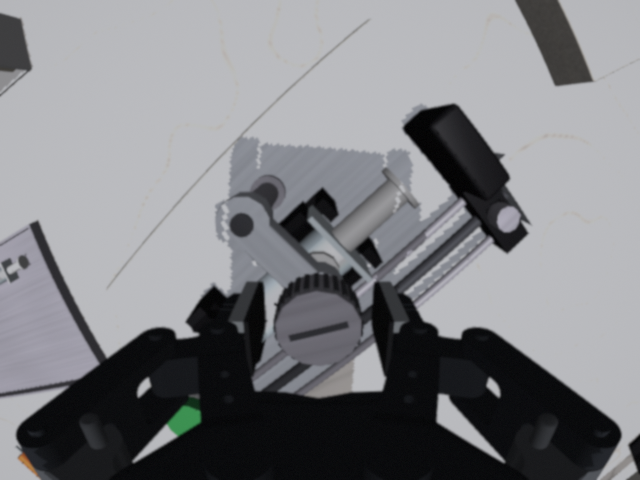

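Released without spring-back (slot within 1° of the jaws), now 7° tighter than after the first release. Lift clear and check.

Request:
{"op": "move_arm", "data": {
  "plan": [
    [[0,0,0,0,0,0,0.06],[0,0,0,0,0,-0.005,0.06],[0,0,0,0,0,-0.04,0.06],[0,0,0,0,0,-0.08,0.06],[0,0,0,0,0,-0.12,0.06]]
  ]
}}

```text
time: 41.8
eef_pos: [0.4897, -0.1997, 0.2862]
tcp_rot: [0.969, -0.246, -0.001, 0.001]
contact_force: [0.9, -0.4, -0.2]
opening: 0.705
```

```bash
python3 - <<'E'
from h import *
s=st();im=read_camera('wrist');save('w27',im)
sc=read_camera('scene');save('s27',sc);save('s27c',cv2.resize(sc[130:260,150:330],None,fx=4.4,fy=4.4,interpolation=cv2.INTER_CUBIC))
for q,z in [('clamp_pivot',.161),('screw_head',.18),('barrel_mid',.115)]:
    for d in pinpoint('wrist',q)[:1]: print(q,np.round(d['centre'],1),round(d['p'],2),np.round(atz('wrist',d['centre'],z,s),4))
E
```

```text
t 41.8 pos [ 0.4897 -0.1997  0.2862] yaw -118.52 F [ 0.93 -0.42 -0.19] M [ 0.03  -0.063  0.012] op 0.705 q [-0.58 -0.08  1.87 -0.    1.35  1.49]
clamp_pivot [277.9 183.1] 0.92 [ 0.5332 -0.1908  0.161 ]
screw_head [316.4 233.8] 0.63 [ 0.4909 -0.1996  0.18  ]
barrel_mid [282.7 248.8] 0.93 [ 0.4775 -0.1581  0.115 ]
```

View pics/w27.png

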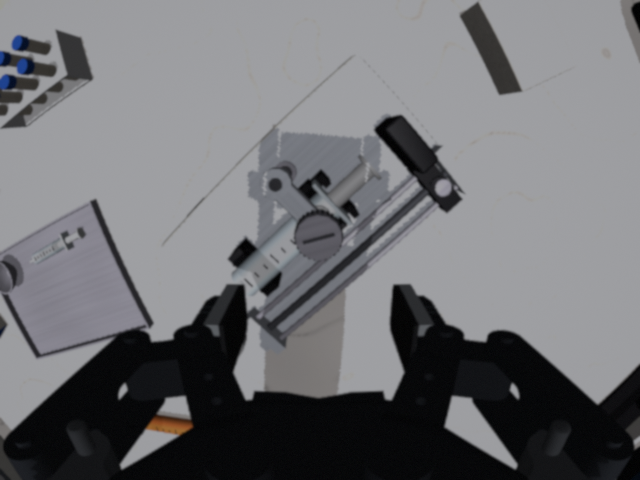

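View pics/s27c.png

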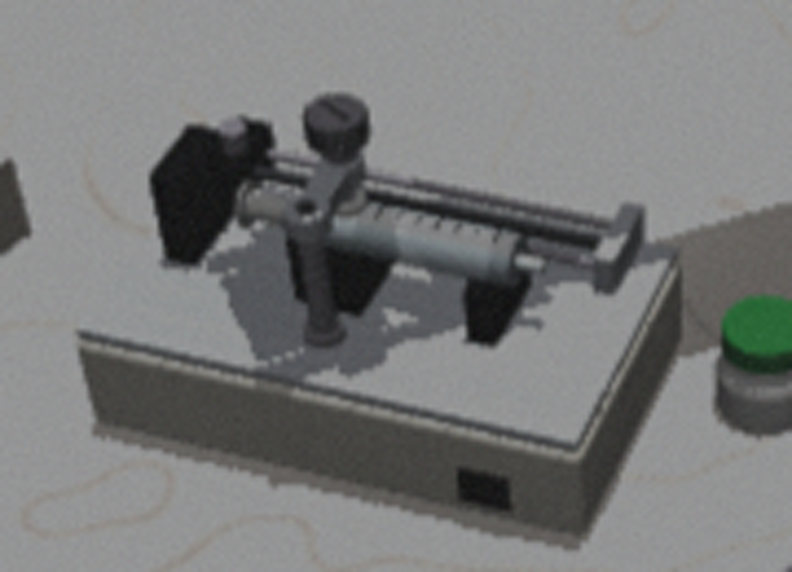

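View pics/s27.png

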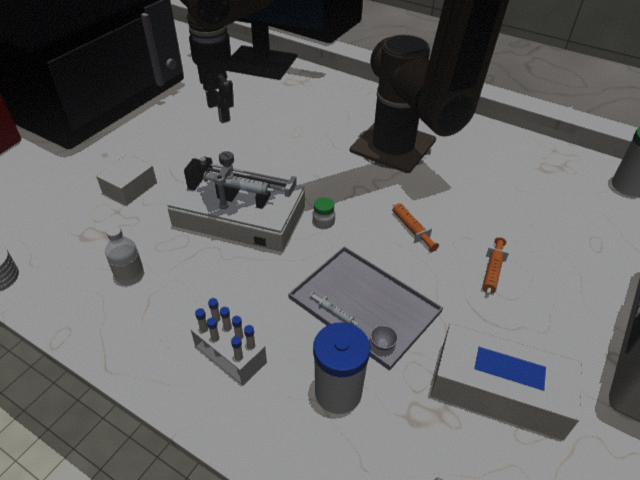

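The syringe lies under the closed arm with the foot on the barrel, and everything else is where it was. One doubt: gripping may have nudged the arm slightly off its stop. I'll repeat the pose of picture w16 (arm on stop, untouched) and compare directly.

```bash
python3 -c "
from h import *
st();go([.4897,-.1975,.1682],-76.04)"
```

```text
t 42.05 pos [ 0.4895 -0.1996  0.284 ] yaw -118.52 F [ 0.81 -0.29 -0.43] M [0.005 0.018 0.   ] op 0.701 q [-0.58 -0.08  1.87 -0.    1.35  1.49]
go turn [  0.1    0.24 -42.48] shift [-0.0004 -0.0023  0.1158] cur yaw -118.52
```

Request:
{"op": "move_arm", "data": {
  "plan": [
    [[0,0,-10,0,-0.001,0.02,0.06],[0,0,-20,0,-0.002,0.05,0.06],[0,0,-30,-0.0004,-0.0023,0.08,0.06],[0,0,-40,-0.0004,-0.0023,0.105,0.06],[0.1,0.2,-42.5,-0.0004,-0.0023,0.1158,0.06]]
  ]
}}

```text
time: 42.68
eef_pos: [0.4875, -0.1961, 0.1637]
tcp_rot: [0.992, 0.123, -0.003, -0.003]
contact_force: [0.7, -0.3, -0.5]
opening: 0.703
```

```bash
python3 - <<'E'
from h import *
read_camera('top');read_camera('top')
s=st();im=read_camera('wrist');save('w28',im);s=st();go([.4897,-.1975,.1682],-76.04)
for q in ['clamp_pivot','screw_head','thumbscrew']:
    for d in pinpoint('wrist',q)[:1]: print(q,np.round(d['centre'],1),round(d['p'],2))
a=cv2.imread('pics/w16.png');b=cv2.imread('pics/w28.png')
cv2.imwrite('pics/cmp.png',np.hstack([cv2.resize(a[150:380,220:420],None,fx=2,fy=2.5),cv2.resize(b[150:380,220:420],None,fx=2,fy=2.5)]))
E
```

```text
t 42.77 pos [ 0.4875 -0.1962  0.1642] yaw -76.03 F [-0.43 -0.49 -0.13] M [ 0.006 -0.012 -0.009] op 0.702 q [-0.58  0.03  2.   -0.    1.12  0.75]
t 42.83 pos [ 0.4883 -0.1967  0.1657] yaw -76.07 F [ 0.06 -0.28 -0.17] M [-0.018  0.005 -0.031] op 0.702 q [-0.58  0.03  2.   -0.    1.13  0.75]
go turn [-0.22  0.23 -0.03] shift [ 0.0011  0.0011 -0.0025] cur yaw -76.07
clamp_pivot [328.7 192.3] 0.95
screw_head [328.6 319.2] 0.92
thumbscrew [328.4 277.4] 0.68
```

View pics/cmp.png

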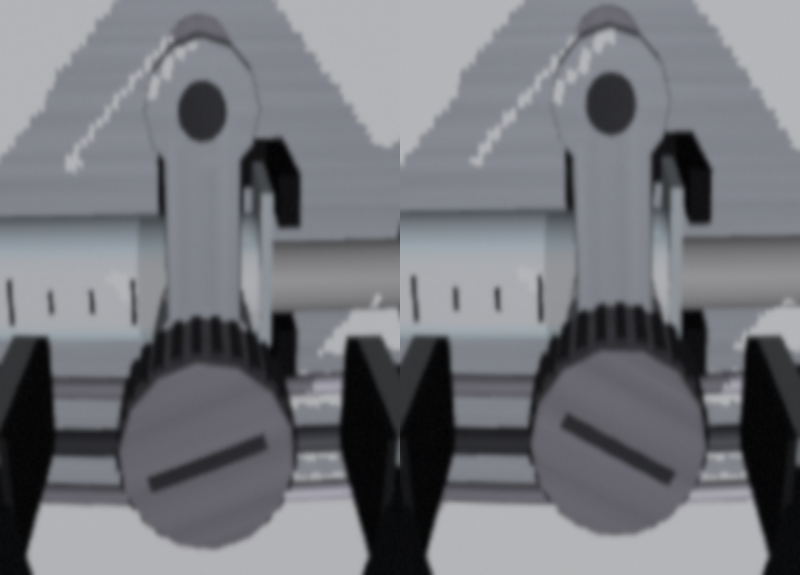

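Pivot and head moved together (9 and 11 crop px; the head being nearer to the camera accounts for the difference), so the arm is at the same angle as when it was on the stop. Lift clear and hand in.

Request:
{"op": "move_arm", "data": {
  "plan": [
    [[0,0,0,0.001,0.001,-0.002,0.06],[0,0,0,0.001,0.001,-0.02,0.06],[0,0,0,0.001,0.001,-0.06,0.06],[0,0,0,0.001,0.001,-0.1,0.06],[0,0,0,0.001,0.001,-0.12,0.06]]
  ]
}}

```text
time: 43.6
eef_pos: [0.4921, -0.1989, 0.2929]
tcp_rot: [0.993, 0.121, 0.002, 0.002]
contact_force: [-0.7, 0.0, -0.4]
opening: 0.702
```

```bash
python3 - <<'E'
from h import *
st();save('w29',read_camera('wrist'));save('s29',read_camera('scene'))
E
```

```text
t 43.6 pos [ 0.4921 -0.1989  0.2929] yaw -76.05 F [-0.7   0.01 -0.44] M [-0.081 -0.031  0.021] op 0.702 q [-0.58 -0.08  1.86 -0.    1.35  0.75]
```

View pics/w29.png

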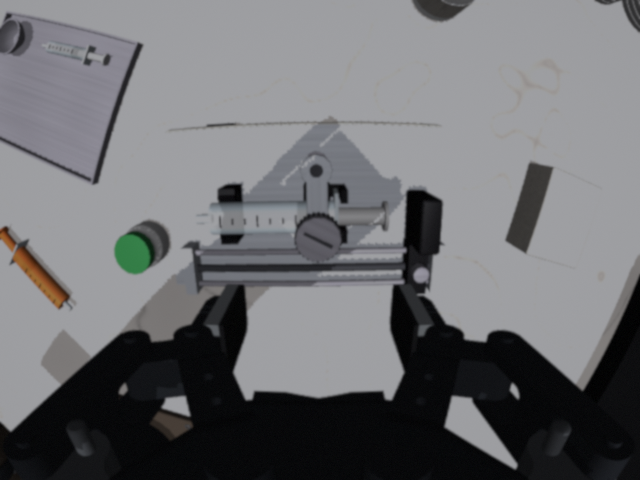

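The syringe lies in both saddles with the arm square across it at (316,205), screw head at (320,238), and the gripper clear.

```bash
python3 -c "
from h import *
print(ticket.sign_off());st()"
```

```text
the job is handed in; nothing more can be done
None
the job is handed in; nothing more can be done
```

The large clear syringe is loaded in the pump, clamped and handed in at about 43.6 s. `sign_off()` returned no verdict.

- **Syringe:** it lies in both V saddles with the nozzle away from the pusher. In the wrist pictures the flange is at about pump y -30.7 mm, mid-slot; that view read about 5 mm forward at known points, and I corrected for this.
- **Clamp arm:** I pushed it round until the force rose with almost no motion. A later picture from nearly the same pose showed it at the same angle as when it was on the stop.
- **Thumbscrew:** it turned freely for about 3.8 rad, then tightened to about 0.22 N m. On that first release the head sprang back about 11° and was loose, right at the onset of seating.
- **Retightening:** I gripped it again, tightened to about 0.20 N m, and eased the wind-up off until the wrist felt almost no torque. The second release showed no spring-back. What holds it now is thread friction, so the torque remaining in the screw (estimated at about 0.04 N m) is well below the peak.

**Last check:** the gripper was open and raised well clear with contact force near zero. In the last pictures the small syringe, gallipot, orange look-alikes and specimen cup were where they started. The other counter items were last seen in place a couple of seconds earlier, after the final tightening.

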